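# Pack the dry case: reset its lid stay, stack the tins, shut it

## Robot

A 6-joint arm with a two-finger parallel gripper is mounted at the origin on the work surface. World frame = base frame: x ahead of the robot, y to its left, z up, the work surface at z = 0. Lengths are in m, angles in rad, forces in N, time in s.
With the tool pointing down it reaches from about 0.35 to 0.975 m from the base axis. Payload 4.9 kg.
Tool frame: the origin (TCP) lies at the very end of the fingers, on their centre line; the grasp point (between the pads) lies 19 mm behind it; x points along the fingers, y is the direction in which the jaws open and shut, and the axes are right-handed (so a half turn about x gives the same grasp; the last joint's range is limited). The gripper opens to 85 mm and grips with 20 to 120 N. Pads are 22 mm wide; open, the fingers measure 114 mm over their backs; the gripper's body (76 mm by 85 mm) begins 54 mm behind the grasp point. The pads swing forward as they close: fully open they stand 13 mm farther back than shut.
Start: joints at [-1.34, 0.053, 1.613, -0, 1.476, -0.119], TCP at [0.214, -0.587, 0.231] pointing down, gripper open.
Joint ranges: [-3.01, 3.01], [-1.01, 2.22], [0.06, 2.58], [-1.02, 4.17], [0.09, 2.62], [-3.14, 3.14]. Speed limits (rad/s): [2.57, 2.57, 3.14, 3.14, 3.14, 3.14].

## Interface

Orientations are given as a unit quaternion [w, x, y, z].
In Python, from plant import manip gives the robot as it stands.
- The arm moves only by the tool play_rows, never from a script. Its argument "plan" is a list of rows, each a list of 5 numbers: the shift along the tool's x, y, z in mm, then the turn about the tool's x in rad, then the closure, from -1 (fully open) to 1 (shut). A call has 1 to 8 rows; each row is the pose to reach, as a shift and turn from the pose commanded when the call began, along the tool's axes at that moment; what a row does not reach only later rows make up. A row lasts 1/8 s, in which the tool goes at most 62.5 mm and 10.7 degrees, less where a joint would pass 70% of its speed; a pose out of reach is approached as far as the arm can. A call with a gripper value outside its range is refused whole. The fingers move at their own pace and stop on an object; the grip force is fixed at half the most. Time passes only in rows, so rows that repeat a pose let the fingers close. It gives the time, the measured TCP pose, the force and the opening at its end, in the units of the state.
- manip.state(): the state, without advancing time (a new reading comes with each control period).
- manip.grab_frame(name): name is "scene" or "top" or "wrist"; returns a dict with "img" (420x560x3 uint8, red, green, blue), "range_z" (420x560 float32, m along the optical axis (not along the pixel's ray), 0 where there is no reading), "fx", "fy", "cx", "cy" (pixels), "origin" and "rotation" of the camera in the world. Camera axes: x right, y up, looking along -z (the intrinsics and any distortion apply to the point x, -y, -z); pixel columns grow to the right and rows downward; lengths in m; the calibration is good to about 2 mm. A picture is of the moment at which its call begins.
- manip.job_done(): hands the job in, once; it reports no verdict.
The state is a dict: "time": time; "joint_pos": joint angles; "joint_vel": joint speeds; "joint_efforts": joint torques, N m; "tool_pos": TCP position; "tool_rot": TCP orientation; "contact_force": force on the tool from outside, world axes, zero at the start; "ft_torque": the same for the moment, N m; "gripper_width": opening from 0.0 (shut) to 1.0 (fully open).
Only numpy, scipy, OpenCV 4.12 (cv2) and the standard library are available. Lean on these libraries where they do the work, as an engineer would, in place of code of your own. Each camera call takes 0.05 s, during which the arm holds its last target. There are 200 camera calls.

## Task

The glazed lid of the oak dry case stands ajar on its stay: lift the stay off its pin, raise the lid with it and drop the last hole (next to the knob) over the pin so that the lid stays wide open by itself. Then take the blue beaker out of the case and stand it upright in the middle of the terracotta tile, and stack every flat tin from the bench squarely on the grey tin in the case, in one straight column. Finally lower the lid gently, never letting it fall, and drop the stay's first hole over the pin so that the case is locked shut; leave all the bottles standing where they are.

Things in the scene. Friction and masses are not known exactly. Their poses are not given: they have to be found in the camera images.
- chest: the dry case: a fixed oak-framed box with glass sides, open at the top under its glazed lid, 320 deep (its x) x 300 wide (its y) x 150 mm high to the rim, walls 14 mm, inner floor 12 mm above the bench. Origin at the centre of its underside; its x points away from the robot (front at -x), its y to its left. The stay is on its left (+y) side.
- lid: the glazed lid, oak frame with an acrylic pane, 320 (its x) x 300 x 18 mm, 0.55 kg; origin under its centre, frame as the case's when shut; its front edge rises, up to 1.55 rad; hinged along the top of the back wall (line along the case's y, 160 mm behind the case's origin and 150 mm above it); its hinge friction is too small to hold it: off the pin the lid falls unless the stay is held. With hole 1, 2, 3, 4 on the pin it is open about 0, 0.50, 0.93, 1.40 rad.
- stay: the stay: a flat steel bar 22 mm wide, 4 mm thick, 290 mm long, with four 12 mm holes and a brass knob at its free end, hanging in the air 45 mm outside the case's left wall. Origin at its pivot on the lid, in the bar's mid-plane; its -x runs along the bar to the knob, its z is the normal of its upper face.
- stay_pivot (a point): the stay's pivot, on the lid's left side: 90 mm in front of the hinge line and, lid shut, 45 mm above it. The bar swings freely about it, only up and down (axis along the case's y), so the knob's place in that upright plane sets both lid and bar: lifting, pulling or pushing the knob moves the lid with it.
- hole1 (a point): centre of the stay's first hole, 104 mm from the pivot, in the bar's mid-plane: on the pin, it locks the lid shut.
- hole2 (a point): second hole, 147 mm from the pivot: lid ajar for airing; it is on the pin at the start.
- hole3 (a point): third hole, 189 mm from the pivot: lid half open.
- hole4 (a point): fourth and last hole, the one next to the knob, 232 mm from the pivot: lid wide open.
- stay_knob (a point): centre of the stay's knob, an upright brass finger tab 22 long (along the bar) x 12 thick x 24 mm high on a short stem at the bar's free end, 266 mm from the pivot and 26 mm above the bar's mid-plane; pinch it from above across its thickness. It can turn between the fingers as the bar tilts. Off the pin, the lid's weight pushes it to the front with up to 15 N.
- pin_seat (a point): the point on the pin where the mid-plane of the seated bar lies (a hole that is home is within some 6 mm of it). The 7 mm brass pin is fixed to the case on a round 12 mm arm that stands out from the left wall; it rises 16 mm above this point and leans 14 degrees towards the case's front (-x). A hole must rise some 19 mm to clear it.
- base_tin: flat closed tin, steel with a grey lid, 92 (its x) x 52 (its y) x 20 mm, about 0.11 kg; origin at the centre of its underside, z up. It already lies in the case on the inner floor, the foot of the column.
- tin1: flat closed tin, steel with a green lid, 92 (its x) x 52 (its y) x 20 mm, about 0.11 kg; origin at the centre of its underside, z up. On the bench at the start; absent in some runs.
- tin2: flat closed tin, steel with a red lid, 92 (its x) x 52 (its y) x 20 mm, about 0.11 kg; origin at the centre of its underside, z up. On the bench at the start; absent in some runs.
- tin3: flat closed tin, steel with a yellow lid, 92 (its x) x 52 (its y) x 20 mm, about 0.11 kg; origin at the centre of its underside, z up. On the bench at the start; absent in some runs.
- tin4: flat closed tin, steel with a white lid, 92 (its x) x 52 (its y) x 20 mm, about 0.11 kg; origin at the centre of its underside, z up. On the bench at the start; absent in some runs.
- tin5: flat closed tin, steel with a blue lid, 92 (its x) x 52 (its y) x 20 mm, about 0.11 kg; origin at the centre of its underside, z up. On the bench at the start; absent in some runs.
- beaker: blue plastic beaker, open at the top, 62 mm high, 47 mm in diameter at the foot and 50 mm at the rim, 50 g, rigid; origin at the centre of its underside. At the start it stands on the case's inner floor.
- tile: square red-brown terracotta tile lying fixed on the bench, 100 x 100 x 6 mm; origin at the centre of its underside.
- bottle_a: clear reagent bottle, 46 mm in diameter, 105 mm high, standing among the tins; bystander. Origin at the centre of its underside.
- bottle_b: amber reagent bottle of the same size, among the tins; bystander.
- jar: small stoppered bottle with blue contents, 40 mm in diameter, 75 mm high, standing inside the case; it stays there. Origin at the centre of its underside.
Things that resemble listed ones, but are neither listed nor needed, are in the scene too. What is shaped like the tin5 but purple is not meant.

How it is judged:
On the way, in this order (a step that is already met when the one before it is completed fails the run):
1. the stay's last hole is over the pin, the lid wide open and the stay let go (distance between hole4 and pin_seat below 0.009 m and angle between the z axis of lid and the z axis of chest, either way round above 1.25 rad and contact force between the fingers and stay below 0.5 N), for 0.3 s.
2. with the lid wide open on the last hole, all tins stand in one square column on the grey tin in the case and the beaker stands on the tile (distance between hole4 and pin_seat below 0.009 m and horizontal distance between each of tin1, tin2, tin3, tin4, tin5 and base_tin below 0.008 m and angle between the x axis of each of tin1, tin2, tin3, tin4, tin5 and the x axis of base_tin, either way round below 0.12 rad and angle between each of tin1, tin2, tin3, tin4, tin5, base_tin's own z axis and vertical below 0.06 rad and z of each of tin1, tin2, tin3, tin4, tin5 in the frame of chest below 0.125 m and linear speed of each of tin1, tin2, tin3, tin4, tin5, beaker below 0.02 m/s and z of base_tin in the frame of chest below 0.02 m and horizontal distance between beaker and tile below 0.03 m and height (world z) of beaker below 0.012 m and angle between beaker's own z axis and vertical below 0.1 rad), for 0.3 s.
At the end, for the whole second after the job is handed in: lid shut (0.06 rad), first hole over the pin (9 mm of its seat); every present tin flat in one column on the grey tin, within 8 mm of its centre line and 0.12 rad of its direction; beaker upright on the tile, within 30 mm of its centre; small bottle upright in the case; all at rest (distance between hole1 and pin_seat below 0.009 m and angle between the z axis of lid and the z axis of chest, either way round below 0.06 rad and angular speed of lid below 0.05 rad/s and horizontal distance between each of tin1, tin2, tin3, tin4, tin5 and base_tin below 0.008 m and angle between the x axis of each of tin1, tin2, tin3, tin4, tin5 and the x axis of base_tin, either way round below 0.12 rad and angle between each of tin1, tin2, tin3, tin4, tin5, base_tin's own z axis and vertical below 0.06 rad and z of each of tin1, tin2, tin3, tin4, tin5 in the frame of chest below 0.125 m and linear speed of each of tin1, tin2, tin3, tin4, tin5, beaker below 0.02 m/s and z of base_tin in the frame of chest below 0.02 m and horizontal distance between beaker and tile below 0.03 m and height (world z) of beaker below 0.012 m and angle between each of beaker, jar's own z axis and vertical below 0.1 rad and z of jar in the frame of chest below 0.03 m); the robot touches nothing.
It fails at once if the lid is let fall or flung (faster than 2 rad/s) (angular speed of lid above 2 rad/s).
It fails at once if the clear bottle is knocked over or shoved away (8 cm) (angle between bottle_a's own z axis and vertical above 0.6 rad or distance of bottle_a from where it was at the start of the episode above 0.08 m).
It fails at once if the amber bottle is knocked over or shoved away (8 cm) (angle between bottle_b's own z axis and vertical above 0.6 rad or distance of bottle_b from where it was at the start of the episode above 0.08 m).
It fails at once if the bottle in the case is knocked over or shoved away (8 cm) (angle between jar's own z axis and vertical above 0.6 rad or distance of jar from where it was at the start of the episode above 0.08 m).
Of tin1, tin2, tin3, tin4, tin5 only 3 to 5 are there at a start; the rules pass over those that are not, and their reading is None.
At some moment in a run one of beaker may be knocked a few centimetres aside while the robot is not near it.
It also fails if it takes over 210 s, if anything falls off the work surface, if the arm or the gripper's body presses on something with over 40 N, if the wrist force passes 120 N, or if a joint passes its speed limit or range.

## Working session

There is one attempt and no reset: what is moved stays moved. The work goes in short steps, Python scripts to look and compute and a tool call to move; the robot and the scene stay as the last step left them, time stands still between calls to the robot, and variables do not carry over. Pictures are saved under pics/ and viewed, about 12 in all and at most 16, crops included, and the job is handed in when it is done.

Besides the shell and the picture viewer there is one more tool, called after "Call:" by a JSON object that holds its "api" and its "payload", one argument or row to a line. play_rows: Moves the arm, as the interface text tells. Its arguments: {"type":"object","properties":{"plan":{"type":"array"}},"required":["plan"]}

```bash
mkdir -p pics; ls
cat > h.py <<'E'
import numpy as np,cv2
from plant import manip
from scipy.spatial.transform import Rotation as R
def cam(n):
    f=manip.grab_frame(n); f['origin']=np.array(f['origin'],float)
    r=np.array(f['rotation'],float)
    f['R']=r if r.shape==(3,3) else R.from_quat(r[[1,2,3,0]]).as_matrix()
    return f
def save(f,n): cv2.imwrite('pics/'+n,np.ascontiguousarray(f['img'][:,:,::-1]))
def cloud(f):
    z=f['range_z']; v,u=np.mgrid[:z.shape[0],:z.shape[1]]
    p=np.stack([(u-f['cx'])/f['fx']*z,-(v-f['cy'])/f['fy']*z,-z],-1)
    w=p@f['R'].T+f['origin']; w[z==0]=np.nan; return w
def onplane(f,uv,h):
    uv=np.atleast_2d(uv).astype(float)
    d=np.stack([(uv[:,0]-f['cx'])/f['fx'],-(uv[:,1]-f['cy'])/f['fy'],-np.ones(len(uv))],-1)@f['R'].T
    return f['origin']+d*((h-f['origin'][2])/d[:,2])[:,None]
def st():
    s=manip.state(); print('t',round(s['time'],2),'tcp',np.round(s['tool_pos'],4),'q',np.round(s['tool_rot'],4),'F',np.round(s['contact_force'],1),'w',round(s['gripper_width'],3)); print(np.round(s['joint_pos'],3))
    q=np.array(s['tool_rot']); M=R.from_quat(q[[1,2,3,0]]).as_matrix(); print('tool axes cols',np.round(M,3).tolist()); return np.array(s['tool_pos']),M
E
python3 - <<'E'
from h import *
st()
for n in('scene','top'):
    f=cam(n); save(f,n+'0.png'); print(n,f['img'].shape,f['fx'],f['fy'],f['cx'],f['cy'],f['origin'],f['rotation'],[k for k in f])
    np.savez('/tmp/'+n+'0.npz',**{k:v for k,v in f.items()})
E
```

```text
pics
t 0.0 tcp [ 0.214  -0.5865  0.2301] q [-0.1223 -0.6963 -0.1238  0.6964] F [-0.5 -0.2  0.3] w 0.998
[-1.34   0.053  1.614  0.     1.476 -0.119]
tool axes cols [[-0.0, 0.343, -0.939], [0.002, -0.939, -0.343], [-1.0, -0.002, -0.0]]
scene (420, 560, 3) 451.98495308631743 451.98495308631743 277.69515078548983 215.20795903758867 [ 1.23497245 -0.1700449   1.26032551] [0.76412152 0.2210307  0.16697711 0.58256534] ['img', 'range_z', 'fx', 'fy', 'cx', 'cy', 'origin', 'rotation', 'R']
top (420, 560, 3) 399.98391365291945 399.98391365291945 289.769980311375 211.50141065095198 [0.36084386 0.01509822 1.11400467] [-0.67486461 -0.07496593  0.07900234  0.7298606 ] ['img', 'range_z', 'fx', 'fy', 'cx', 'cy', 'origin', 'rotation', 'R']
```

View pics/scene0.png

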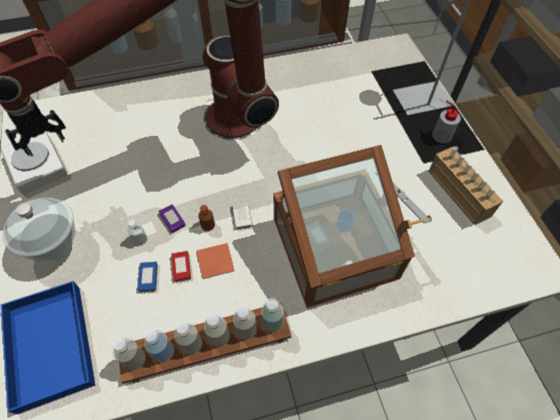

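View pics/top0.png

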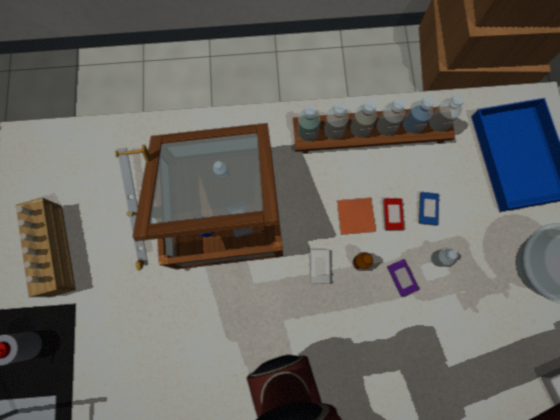

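Two tins plus white (red, blue, white) are on the bench, purple is a decoy; stay on the case's left (bar from about (122,155) to knob (138,265) in the top view, pin about (130,212)).

```bash
cat > m.py <<'E'
from h import *
from scipy.optimize import least_squares
def load(n):
    d=np.load('/tmp/%s0.npz'%n); return {k:d[k] for k in d}
f=load('top'); W=cloud(f); hsv=cv2.cvtColor(f['img'],cv2.COLOR_RGB2HSV)
H,S,V=[hsv[...,i].astype(int) for i in range(3)]; z=W[...,2]
def rect(name,mask,h):
    mask=mask.astype(np.uint8); n,l,s,c=cv2.connectedComponentsWithStats(mask)
    for i in range(1,n):
        if s[i,4]<60: continue
        pts=np.argwhere(l==i)[:,::-1]; w=onplane(f,pts,h)[:,:2].astype(np.float32)
        hull=cv2.convexHull((w*1000)); r=cv2.minAreaRect(hull)
        print(name,'px',c[i].round(),'ctr',np.round(r[0],1),'size',np.round(r[1],1),'ang',round(r[2],1),'zmed',np.nanmedian(z[l==i]).round(4))
rect('red',((H<6)|(H>174))&(S>150)&(z<.05)&(V>60),.02)
rect('orange tile',(H>=5)&(H<14)&(S>130)&(z<.012)&(V>120),.006)
rect('blue',(H>105)&(H<122)&(S>120)&(z<.035),.02)
rect('purple',(H>125)&(H<150)&(S>100)&(z<.05),.02)
m=(z>.012)&(z<.035); m[:200]=0;m[300:]=0;m[:,:300]=0;m[:,340:]=0
rect('white',m,.02)
for nm,lo,hi in(('rimz',.143,.158),):
    m=(z>lo)&(z<hi)&(np.arange(560)[None]<300)&(np.arange(560)[None]>100)
    rect(nm,m,.15)
# knob
sub=W[140:280,100:150]; 
for v in range(145,275,4):
    r=W[v,108:152]; k=np.where(r[:,2]>.1)[0]
    print(v,[(108+int(i),*(r[i]*1000).round().astype(int)) for i in k[:40:2]][:7])
E
python3 m.py
```

```text
red px [393. 215.] ctr [ 573.5 -289. ] size [49.8 86.5] ang 86.4 zmed 0.0194
orange tile px [356. 216.] ctr [ 579.9 -186.5] size [96.2 96. ] ang 0.2 zmed 0.0054
blue px [524. 153.] ctr [ 725.8 -694.4] size [295.2 188.7] ang 5.7 zmed 0.004
blue px [488. 163.] ctr [ 708.6 -581.6] size [298.8  18.7] ang 5.6 zmed 0.0213
blue px [428. 209.] ctr [ 582.2 -389.2] size [47.6 88.5] ang 81.0 zmed 0.0194
purple px [402. 278.] ctr [ 396.9 -290.2] size [87.7 50.4] ang 19.2 zmed 0.0193
white px [320. 266.] ctr [444.3 -69.8] size [51.9 89.2] ang 85.5 zmed 0.0191
rimz px [219. 251.] ctr [506.4 178.7] size [ 65.  299.7] ang 2.4 zmed 0.1492
145 [(142, np.int64(739), np.int64(332), np.int64(241)), (144, np.int64(740), np.int64(329), np.int64(238)), (150, np.int64(764), np.int64(335), np.int64(180))]
149 [(117, np.int64(736), np.int64(393), np.int64(236)), (119, np.int64(736), np.int64(388), np.int64(234)), (121, np.int64(734), np.int64(382), np.int64(239)), (123, np.int64(735), np.int64(379), np.int64(235)), (125, np.int64(734), np.int64(374), np.int64(236)), (141, np.int64(727), np.int64(333), np.int64
[... 9500 characters left out ...]
(163)), (140, np.int64(480), np.int64(367), np.int64(156)), (142, np.int64(482), np.int64(368), np.int64(142)), (144, np.int64(482), np.int64(366), np.int64(132)), (146, np.int64(483), np.int64(363), np.int64(128))]
265 [(135, np.int64(471), np.int64(377), np.int64(161)), (137, np.int64(470), np.int64(372), np.int64(164)), (139, np.int64(470), np.int64(368), np.int64(162)), (141, np.int64(471), np.int64(367), np.int64(150)), (143, np.int64(473), np.int64(371), np.int64(126)), (145, np.int64(473), np.int64(367), np.int64(125))]
269 [(136, np.int64(461), np.int64(376), np.int64(160)), (138, np.int64(461), np.int64(371), np.int64(159)), (140, np.int64(461), np.int64(367), np.int64(157))]
273 []
```

Run:
```python
import cv2
a=cv2.imread('pics/top0.png')[130:290,90:300]; b=cv2.imread('pics/scene0.png')[140:310,265:445]
cv2.imwrite('pics/c0.png',cv2.hconcat([cv2.resize(a,(400,305)),cv2.resize(b,(400,305))]))
```

```text
(no output)
```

View pics/c0.png

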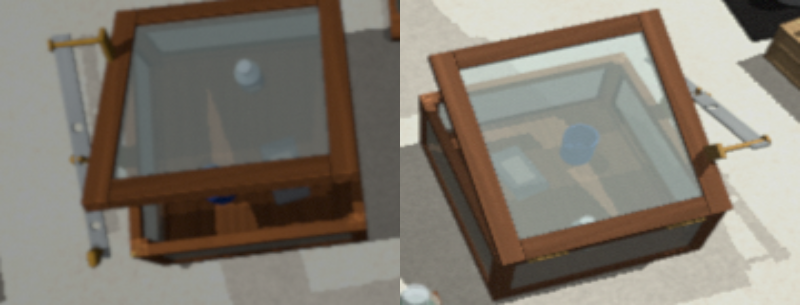

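Call:
{"api": "play_rows", "payload": {
  "plan": [
    [-100, -279, -364, 0.309, 0],
    [-100, -279, -364, 0.309, 0],
    [-100, -279, -364, 0.309, 0],
    [-100, -279, -364, 0.309, 0],
    [-100, -279, -364, 0.309, 0],
    [-100, -279, -364, 0.309, 0],
    [-100, -279, -364, 0.309, 0],
    [-100, -279, -364, 0.309, 0]
  ]
}}

```text
time: 1.1
tool_pos: [0.4616, -0.1978, 0.3319]
tool_rot: [0.015, 0.707, 0.015, -0.707]
contact_force: [0.2, 0.0, -0.6]
gripper_width: 0.499
```

```bash
cat > kin.py <<'E'
import numpy as np
from scipy.optimize import least_squares,brentq
D=[.104,.147,.189,.232]
def piv(t): return np.array([.16-.09*np.cos(t)+.045*np.sin(t),.15+.09*np.sin(t)+.045*np.cos(t)])
PIN=least_squares(lambda p:[np.hypot(*(piv(t)-p))-d for t,d in zip([0,.5,.93,1.4],D)],[-.03,.17]).x
A=np.array([-np.sin(np.radians(14)),np.cos(np.radians(14))])
def state(P,d):  # hole at distance d located at P -> theta, knob dir
    t=brentq(lambda t:np.hypot(*(piv(t)-P))-d,-.25,1.75); e=(P-piv(t))/d; return t,e
def bar(t,e,a=.266,b=.026): n=np.array([e[1],-e[0]]); return piv(t)+a*e+b*n
def knob(P,d,a=.266,b=.026): t,e=state(P,d); return t,bar(t,e,a,b),np.degrees(np.arctan2(-e[1],-e[0]))
CX=np.array([.9991,.0419]);CY=np.array([-.0419,.9991]);O=np.array([.6338,.1840])
def world(x,y,z): return np.r_[O+CX*x+CY*y,z]
E
python3 - <<'E'
from kin import *
print(PIN,[np.hypot(*(piv(t)-PIN))-d for t,d in zip([0,.5,.93,1.4],D)])
for d in (.147,.232,.104):
  for h in(0,.008,.016,.022,.026,.032):
    t,k,ph=knob(PIN+A*h,d); print(d,h,'th',round(t,3),'knob',k.round(4),'w',world(k[0],.195,k[1]).round(4),'tilt',round(ph,1))
E
```

```text
[-0.03181995  0.17445932] [np.float64(-0.0001288222629782232), np.float64(-0.0005369289920434117), np.float64(0.00039397344518363187), np.float64(0.0002701549243435408)]
0.147 0 th 0.505 knob [-0.1513  0.151 ] w [0.4744 0.3725 0.151 ] tilt 23.4
0.147 0.008 th 0.517 knob [-0.1543  0.165 ] w [0.4714 0.3724 0.165 ] tilt 20.5
0.147 0.016 th 0.524 knob [-0.157   0.1792] w [0.4688 0.3722 0.1792] tilt 17.4
0.147 0.022 th 0.526 knob [-0.1588  0.1899] w [0.467  0.3722 0.1899] tilt 15.1
0.147 0.026 th 0.526 knob [-0.1599  0.1971] w [0.4659 0.3721 0.1971] tilt 13.6
0.147 0.032 th 0.525 knob [-0.1613  0.2079] w [0.4644 0.3721 0.2079] tilt 11.2
0.232 0 th 1.397 knob [-0.0722  0.1886] w [0.5535 0.3758 0.1886] tilt 18.1
0.232 0.008 th 1.402 knob [-0.0736  0.1978] w [0.5521 0.3757 0.1978] tilt 16.0
0.232 0.016 th 1.404 knob [-0.075  0.207] w [0.5507 0.3757 0.207 ] tilt 14.0
0.232 0.022 th 1.403 knob [-0.076   0.2138] w [0.5497 0.3756 0.2138] tilt 12.6
0.232 0.026 th 1.401 knob [-0.0766  0.2183] w [0.5491 0.3756 0.2183] tilt 11.6
0.232 0.032 th 1.397 knob [-0.0776  0.2251] w [0.5481 0.3756 0.2251] ti
[... 210 characters left out ...]
.4278 0.3705 0.2137] tilt 0.8
0.104 0.022 th -0.085 knob [-0.1964  0.2351] w [0.4294 0.3706 0.2351] tilt -4.8
0.104 0.026 th -0.156 knob [-0.1925  0.2552] w [0.4333 0.3708 0.2552] tilt -10.7Traceback (most recent call last):
  File "<stdin>", line 5, in <module>
  File "kin.py", line 10, in knob
    def knob(P,d,a=.266,b=.026): t,e=state(P,d); return t,bar(t,e,a,b),np.degrees(np.arctan2(-e[1],-e[0]))
                                     ~~~~~^^^^^
  File "kin.py", line 8, in state
    t=brentq(lambda t:np.hypot(*(piv(t)-P))-d,-.25,1.75); e=(P-piv(t))/d; return t,e
    r = _zeros._brentq(f, a, b, xtol, rtol, maxiter, args, full_output, disp)
ValueError: f(a) and f(b) must have different signs
```

Call:
{"api": "play_rows", "payload": {
  "plan": [
    [0, -460, -30, 0, 0.2],
    [0, -460, -30, 0, 0.2],
    [0, -460, -30, 0, 0.2],
    [0, -460, -30, 0, 0.2],
    [0, -460, -30, 0, 0.2],
    [0, -460, -30, 0, 0.2],
    [0, -460, -30, 0, 0.2],
    [0, -460, -30, 0, 0.2]
  ]
}}

```text
time: 2.1
tool_pos: [0.4708, 0.2635, 0.3304]
tool_rot: [-0.016, -0.706, -0.016, 0.707]
contact_force: [0.2, -0.4, -0.5]
gripper_width: 0.397
```

Call:
{"api": "play_rows", "payload": {
  "plan": [
    [0, -109, -6, 0, 0.2],
    [0, -109, -6, 0, 0.2],
    [70, -109, -6, 0, 0.2],
    [100, -109, -6, 0, 0.2],
    [100, -109, -6, 0, 0.2]
  ]
}}

```text
time: 2.72
tool_pos: [0.4709, 0.3685, 0.2263]
tool_rot: [-0.016, -0.704, -0.013, 0.71]
contact_force: [0.2, 0.0, 0.1]
gripper_width: 0.399
```

Run:
```python
from h import *
st(); f=cam('wrist'); save(f,'w1.png'); np.savez('/tmp/w10.npz',**f); print(f['origin'],f['R'].round(3).tolist(),f['fx'],f['cx'],f['cy'])
```

```text
t 2.73 tcp [0.4709 0.3685 0.2263] q [-0.0162 -0.7041 -0.0129  0.7098] F [0.2 0.  0.1] w 0.399
[ 5.400e-01 -2.000e-03  1.677e+00 -0.000e+00  1.476e+00  2.069e+00]
tool axes cols [[-0.008, 0.041, -0.999], [-0.005, -0.999, -0.041], [-1.0, 0.004, 0.008]]
[0.53957007 0.37299253 0.3691034 ] [[0.04, 0.961, 0.272], [-0.999, 0.037, 0.015], [0.004, -0.273, 0.962]] 316.9065190225869 276.75589499505895 208.69046181275326
```

View pics/w1.png

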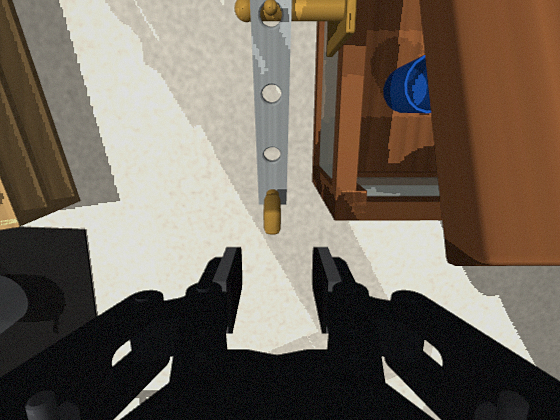

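Wrist view: the knob at about (272,212), holes 4 and 3 at (272,153) and (272,93), the pin in hole 2 at (268,10); fingers straddle the knob laterally.

Run:
```python
from h import *
d=np.load('/tmp/w10.npz'); f={k:d[k] for k in d}; W=cloud(f)
for v in range(186,240,5): print(v,(np.nanmedian(W[v,266:279],axis=0)*1000).round(1))
hsv=cv2.cvtColor(f['img'],cv2.COLOR_RGB2HSV)
m=(hsv[...,0]>10)&(hsv[...,0]<28)&(hsv[...,1]>120); m[:180]=0;m[245:]=0;m[:,:250]=0;m[:,295:]=0
p=W[m]; print((np.nanmin(p,0)*1000).round(1),(np.nanmax(p,0)*1000).round(1),(np.nanmean(p,0)*1000).round(1))
for v,u in((93,272),(153,272)):print(onplane(f,[u,v],.16 if v>100 else .18))
```

```text
186 [490.3 373.7 132. ]
191 [486.8 373.5 133.8]
196 [486.7 373.4 149.8]
201 [484.4 373.2 155.2]
206 [482.2 373.1 160.4]
211 [479.9 373.  164.3]
216 [476.5 372.9 165.1]
221 [472.6 372.7 163.6]
226 [468.4 372.6 161.8]
231 [464.  372.5 159.9]
236 [400.  371.8   0.8]
[461.7 367.1 130.7] [487.7 378.7 166.6] [477.2 373.  158.4]
[[0.55346796 0.37544956 0.18      ]]
[[0.51804238 0.37439011 0.16      ]]
```

Call:
{"api": "play_rows", "payload": {
  "plan": [
    [40, -4, -3, 0, 0.2],
    [70, -4, -3, 0, 0.2],
    [70, -4, -3, 0, 0.2],
    [70, -4, -3, 0, 0.2]
  ]
}}

```text
time: 3.28
tool_pos: [0.4777, 0.3746, 0.1646]
tool_rot: [0.014, 0.708, 0.015, -0.706]
contact_force: [-0.2, 0.2, -0.2]
gripper_width: 0.398
```

Call:
{"api": "play_rows", "payload": {
  "plan": [
    [15, 2, 3, 0, 0.2],
    [29, 2, 3, 0, 0.2],
    [29, 2, 3, 0, 0.2],
    [29, 2, 3, 0, 0.2]
  ]
}}

```text
time: 3.78
tool_pos: [0.4732, 0.3717, 0.1321]
tool_rot: [-0.014, -0.707, -0.014, 0.707]
contact_force: [0.2, -0.1, 0.8]
gripper_width: 0.401
```

Call:
{"api": "play_rows", "payload": {
  "plan": [
    [-3, -1, 0, 0, 0.2],
    [-3, -1, 0, 0, 1],
    [-3, -1, 0, 0, 1],
    [-3, -1, 0, 0, 1],
    [-3, -1, 0, 0, 1],
    [-3, -1, 0, 0, 1]
  ]
}}

```text
time: 4.53
tool_pos: [0.4738, 0.3718, 0.136]
tool_rot: [0.015, 0.707, 0.014, -0.707]
contact_force: [0.3, -4.4, 3.5]
gripper_width: 0.125
```

Run:
```python
from h import *; from kin import *
p,M=st()
g=p+np.array([0,0,-0])+M[:,0]*-.019
# grip point in bar frame
t,e=state(PIN,.147); n=np.array([e[1],-e[0]])
xz=np.array([(g[:2]-O)@CX,g[2]]); r=xz-piv(t); a,b=r@e,r@n; print('grip a,b',a,b)
base=xz
pts=[]
for d,h in((.147,.012),(.147,.024),(.147,.03)): pts.append(knob(PIN+A*h,d,a,b))
for th,cl in ((.7,.032),(.9,.032),(1.1,.032),(1.25,.032)):
    # bar passing cl above pin seat along A
    P=PIN+A*cl; v=P-piv(th); e2=v/np.hypot(*v); pts.append((th,bar(th,e2,a,b),0))
for h in(.034,.028,.022,.016,.010,.005,0,-.002): pts.append(knob(PIN+A*h,.232,a,b))
for t,k,ph in pts: print('th',round(t,3),'dx,dz mm',((k-base)*1000).round(1),'tilt',round(ph,1))
```

```text
t 4.53 tcp [0.4738 0.3718 0.136 ] q [ 0.015   0.7073  0.0137 -0.7066] F [ 0.3 -4.4  3.5] w 0.125
[ 5.430e-01  7.600e-02  1.752e+00 -2.000e-03  1.314e+00  2.074e+00]
tool axes cols [[0.001, 0.041, -0.999], [-0.002, -0.999, -0.041], [-1.0, 0.002, -0.001]]
grip a,b 0.2650282506922692 0.03000763261144739
th 0.521 dx,dz mm [-4.1 21.2] tilt 18.9
th 0.526 dx,dz mm [-7.4 42.6] tilt 14.3
th 0.526 dx,dz mm [-8.7 53.4] tilt 12.0
th 0.7 dx,dz mm [ 7.2 57. ] tilt 0
th 0.9 dx,dz mm [26.6 60.7] tilt 0
th 1.1 dx,dz mm [46.2 66.2] tilt 0
th 1.25 dx,dz mm [60.7 70.5] tilt 0
th 1.396 dx,dz mm [74.4 76.5] tilt 9.7
th 1.4 dx,dz mm [75.3 69.7] tilt 11.1
th 1.403 dx,dz mm [76.1 62.9] tilt 12.6
th 1.404 dx,dz mm [77.  56.1] tilt 14.0
th 1.403 dx,dz mm [77.9 49.2] tilt 15.5
th 1.4 dx,dz mm [78.7 43.5] tilt 16.8
th 1.397 dx,dz mm [79.5 37.7] tilt 18.1
th 1.395 dx,dz mm [79.8 35.4] tilt 18.6
```

Call:
{"api": "play_rows", "payload": {
  "plan": [
    [-11, 0, 2, 0, 1],
    [-21, 0, 4, 0, 1],
    [-32, 0, 6, 0, 1],
    [-43, 0, 7, 0, 1],
    [-54, 0, 9, 0, 1],
    [-55, 0, 9, 0, 1],
    [-55, 0, 9, 0, 1]
  ]
}}

```text
time: 5.4
tool_pos: [0.4611, 0.3713, 0.1885]
tool_rot: [-0.016, -0.704, -0.013, 0.71]
contact_force: [-6.5, -4.8, -2.5]
gripper_width: 0.126
```

Call:
{"api": "play_rows", "payload": {
  "plan": [
    [-4, 0, -6, 0, 1],
    [-6, 0, -12, 0, 1],
    [-8, 0, -18, 0, 1],
    [-10, 0, -24, 0, 1],
    [-12, 0, -30, 0, 1],
    [-13, 0, -36, 0, 1],
    [-14, 0, -42, 0, 1],
    [-15, 0, -48, 0, 1]
  ]
}}

```text
time: 6.4
tool_pos: [0.5103, 0.3734, 0.2047]
tool_rot: [-0.016, -0.705, -0.013, 0.709]
contact_force: [-7.0, -5.3, 0.1]
gripper_width: 0.126
```

Call:
{"api": "play_rows", "payload": {
  "plan": [
    [-2, 0, -6, 0, 1],
    [-4, 0, -12, 0, 1],
    [-6, 0, -18, 0, 1],
    [-8, 0, -24, 0, 1],
    [-10, 0, -30, 0, 1],
    [-11, 0, -36, 0, 1],
    [-11, 0, -36, 0, 1],
    [-11, 0, -36, 0, 1]
  ]
}}

```text
time: 7.4
tool_pos: [0.5469, 0.3748, 0.2152]
tool_rot: [-0.015, -0.706, -0.013, 0.708]
contact_force: [-2.7, -4.3, -2.8]
gripper_width: 0.126
```

Run:
```python
from h import *; from kin import *
p,M=st()
f=cam('wrist'); save(f,'w2.png'); np.savez('/tmp/w20.npz',**f)
```

```text
t 7.4 tcp [0.5469 0.3748 0.2152] q [-0.0153 -0.7057 -0.0135  0.7082] F [-2.7 -4.3 -2.8] w 0.126
[ 4.890e-01  1.530e-01  1.532e+00 -1.000e-03  1.461e+00  2.019e+00]
tool axes cols [[-0.004, 0.041, -0.999], [-0.003, -0.999, -0.041], [-1.0, 0.002, 0.004]]
```

View pics/w2.png

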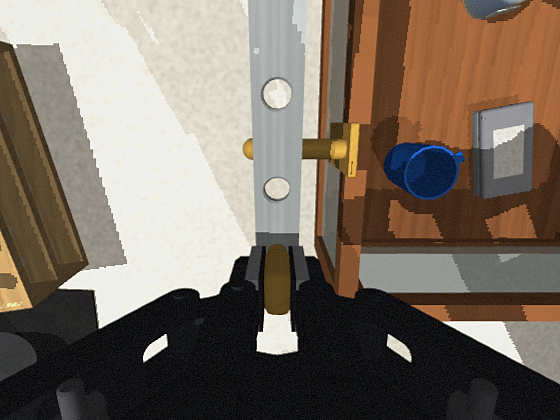

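Run:
```python
from h import *; from kin import *
d=np.load('/tmp/w20.npz'); f={k:d[k] for k in d}
from scipy.optimize import fsolve
s=manip.state(); p=np.array(s['tool_pos']); g=np.array([(p[:2]-O)@CX, p[2]+.019])
def F(q):
    e=np.array([-np.cos(q[1]),-np.sin(q[1])]); return bar(q[0],e,.265,.03)-g
q=fsolve(F,[1.35,.2]); e=np.array([-np.cos(q[1]),-np.sin(q[1])]); h=bar(q[0],e,.232,0)
print('th,tilt',q, 'hole4 rel pin along lean-perp/axial mm',((h-PIN)@np.array([A[1],-A[0]])*1000).round(1),((h-PIN)@A*1000).round(1), world(h[0],.195,h[1]))
print(f['origin'],onplane(f,[[277,188]],h[1]+.002), onplane(f,[[250,149],[320,149]],PIN[1]-.008),world(PIN[0],.195,PIN[1]))
```

```text
th,tilt [1.38500328 0.15971577] hole4 rel pin along lean-perp/axial mm -0.8 36.7 [0.58421979 0.37708787 0.20986705]
[0.61494244 0.37902652 0.35836825] [[0.58429097 0.37739433 0.21186705]] [[0.59788765 0.3939427  0.16645932]
 [0.59953118 0.35216013 0.16645932]] [0.59383819 0.37749124 0.17445932]
```

Call:
{"api": "play_rows", "payload": {
  "plan": [
    [6, 0, -1, 0, 1],
    [12, 0, -3, 0, 1],
    [16, 0, -3, 0, 1],
    [16, 0, -3, 0, 1],
    [16, 0, -3, 0, 1]
  ]
}}

```text
time: 8.07
tool_pos: [0.5521, 0.3751, 0.2019]
tool_rot: [0.015, 0.708, 0.014, -0.706]
contact_force: [-2.5, -6.9, 0.4]
gripper_width: 0.128
```

Call:
{"api": "play_rows", "payload": {
  "plan": [
    [4, 0, 2, 0, 1],
    [8, 0, 2, 0, 1],
    [8, 0, 2, 0, 1],
    [8, 0, 2, 0, 1]
  ]
}}

```text
time: 8.57
tool_pos: [0.551, 0.3751, 0.1943]
tool_rot: [0.015, 0.709, 0.014, -0.705]
contact_force: [1.6, -6.4, 1.1]
gripper_width: 0.129
```

```bash
cat > chk.py <<'E'
from h import *; from kin import *
import sys
from scipy.optimize import fsolve
f=cam('wrist'); s=manip.state(); p=np.array(s['tool_pos']); g=np.array([(p[:2]-O)@CX, p[2]+.019])
a,b,hd,t0=float(sys.argv[1]),float(sys.argv[2]),float(sys.argv[3]),float(sys.argv[4])
def F(q):
    e=np.array([-np.cos(q[1]),-np.sin(q[1])]); return bar(q[0],e,a,b)-g
q=fsolve(F,[t0,.2]); e=np.array([-np.cos(q[1]),-np.sin(q[1])]); h=bar(q[0],e,hd,0)
print('tcp',p.round(4),'F',np.round(s['contact_force'],1),'th,tilt',q.round(3),'hole rel pin fwd/axial mm',((h-PIN)@np.array([A[1],-A[0]])*1000).round(1),((h-PIN)@A*1000).round(1))
save(f,sys.argv[5])
E
python3 chk.py .265 .03 .232 1.4 w3.png
```

```text
tcp [0.551  0.3751 0.1943] F [ 0.9 -6.   0.7] th,tilt [1.41  0.236] hole rel pin fwd/axial mm 0.6 17.8
```

View pics/w3.png

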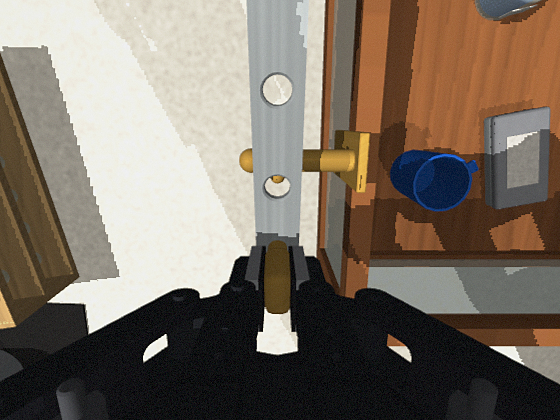

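The pin tip shows at (277,180) in hole 4 (centre (277,187)): the hole must go ~2.5 mm further back.

Call:
{"api": "play_rows", "payload": {
  "plan": [
    [0, 0, -3, 0, 1],
    [3, 0, -3, 0, 1],
    [6, 0, -3, 0, 1],
    [9, 0, -3, 0, 1],
    [9, 0, -3, 0, 1]
  ]
}}

```text
time: 9.25
tool_pos: [0.5544, 0.3752, 0.1855]
tool_rot: [0.015, 0.709, 0.014, -0.705]
contact_force: [1.5, -5.3, 0.8]
gripper_width: 0.124
```

```bash
python3 chk.py .265 .03 .232 1.4 w4.png
```

```text
tcp [0.5544 0.3752 0.1856] F [ 0.9 -6.   1.3] th,tilt [1.433 0.266] hole rel pin fwd/axial mm 2.6 9.5
```

Call:
{"api": "play_rows", "payload": {
  "plan": [
    [3, 0, 0, 0, 1],
    [6, 0, -1, 0, 1],
    [9, 0, -1, 0, 1],
    [11, 0, -1, 0, 1],
    [11, 0, -1, 0, 1]
  ]
}}

```text
time: 9.93
tool_pos: [0.5556, 0.3753, 0.1748]
tool_rot: [0.015, 0.71, 0.014, -0.704]
contact_force: [2.3, -6.0, 1.0]
gripper_width: 0.125
```

```bash
python3 chk.py .265 .03 .232 1.4 w5.png
```

```text
tcp [0.5556 0.3753 0.1748] F [ 2.5 -5.8  0.9] th,tilt [1.426 0.308] hole rel pin fwd/axial mm 2.4 0.2
```

View pics/w5.png

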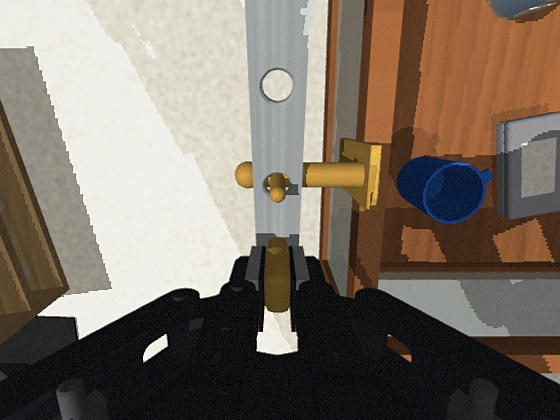

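The pin stands through hole 4 (277,186). Release and rise.

Call:
{"api": "play_rows", "payload": {
  "plan": [
    [0, 0, 0, 0, 0.2],
    [0, 0, 0, 0, 0.2],
    [0, 0, 0, 0, 0.2],
    [-40, 0, 0, 0, 0.2],
    [-90, 0, 0, 0, 0.2],
    [-90, 0, 0, 0, 0.2]
  ]
}}

```text
time: 10.72
tool_pos: [0.5553, 0.3776, 0.2692]
tool_rot: [0.013, 0.71, 0.016, -0.703]
contact_force: [0.1, -0.3, -0.1]
gripper_width: 0.399
```

Run:
```python
from h import *
st()
for n in('wrist','top'):
    f=cam(n); save(f,n+'6.png'); np.savez('/tmp/%s60.npz'%n,**f)
import cv2
a=cv2.imread('pics/wrist6.png');b=cv2.imread('pics/top6.png')
cv2.imwrite('pics/c6.png',cv2.hconcat([cv2.resize(a,(400,300)),cv2.resize(b[100:310,80:480],(400,300))]))
```

```text
t 10.72 tcp [0.5553 0.3776 0.2692] q [ 0.0127  0.7104  0.0164 -0.7035] F [ 0.1 -0.3 -0.1] w 0.399
[0.486 0.134 1.463 0.    1.533 2.016]
tool axes cols [[0.01, 0.041, -0.999], [0.006, -0.999, -0.041], [-1.0, -0.005, -0.01]]
```

View pics/c6.png

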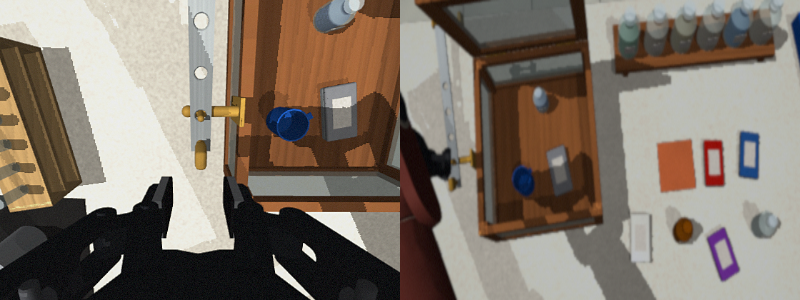

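The lid stays open on hole 4; inside are beaker, grey tin and jar.

```bash
cat > inside.py <<'E'
from h import *; from kin import *
def meas(f,tag):
    W=cloud(f); hsv=cv2.cvtColor(f['img'],cv2.COLOR_RGB2HSV); H,S,V=[hsv[...,i].astype(int) for i in range(3)]
    loc=np.stack([(W[...,:2]-O)@CX,(W[...,:2]-O)@CY],-1); z=W[...,2]
    ins=(abs(loc[...,0])<.142)&(abs(loc[...,1])<.132)
    m=ins&(H>100)&(H<125)&(S>130)&(z>.066)&(z<.083)
    if m.sum()>10:
        p=(W[m][:,:2]*1000).astype(np.float32); (c,r)=cv2.minEnclosingCircle(p); print(tag,'beaker rim',np.round(c,1),round(r,1),m.sum())
    m=ins&(S<70)&(z>.024)&(z<.042)
    n,l,s,c=cv2.connectedComponentsWithStats(m.astype(np.uint8))
    for i in range(1,n):
        if s[i,4]<100: continue
        pts=np.argwhere(l==i)[:,::-1]; r=cv2.minAreaRect(cv2.convexHull((onplane(f,pts,.032)[:,:2]*1000).astype(np.float32)))
        print(tag,'tin?',c[i].round(),np.round(r[0],1),np.round(r[1],1),round(r[2],1))
    m=ins&(z>.055)&(z<.1)&~((H>100)&(H<125)&(S>130)); m&=loc[...,0]>0
    if m.sum(): p=W[m]; print(tag,'jar',(np.nanmedian(p,0)*1000).round(1),m.sum())
if __name__=='__main__':
    for n in('wrist','top'):
        d=np.load('/tmp/%s60.npz'%n); meas({k:d[k] for k in d},n)
E
python3 inside.py
```

```text
wrist beaker rim [577.6 236. ] 27.9 635
wrist tin? [451.  30.] [727.6 193.5] [42.7 24.6] 43.0
wrist tin? [476. 156.] [593.5 144.8] [91.5 54.8] 13.0
wrist jar [730.3 193.5  66.2] 1413
top beaker rim [574.5 235.1] 25.6 59
top tin? [239. 219.] [591.1 140.7] [91.9 51.1] 12.9
top jar [730.9 183.2  65.4] 183
```

Call:
{"api": "play_rows", "payload": {
  "plan": [
    [0, 142, -16, -1.95, -1],
    [0, 142, -16, -1.95, -1],
    [0, 142, -16, -1.95, -1],
    [0, 142, -16, -1.95, -1],
    [0, 142, -16, -1.95, -1],
    [0, 142, -16, -1.95, -1],
    [0, 142, -16, -1.95, -1],
    [0, 142, -16, -1.95, -1]
  ]
}}

```text
time: 11.82
tool_pos: [0.5739, 0.2346, 0.2597]
tool_rot: [-0.491, -0.507, -0.492, 0.509]
contact_force: [-0.1, 1.4, -0.4]
gripper_width: 0.999
```

Call:
{"api": "play_rows", "payload": {
  "plan": [
    [0, 0, 0, -0.46, -1],
    [0, 0, 0, -0.46, -1],
    [0, 0, 0, -0.46, -1],
    [0, 0, 0, -0.46, -1]
  ]
}}

```text
time: 12.32
tool_pos: [0.574, 0.2346, 0.26]
tool_rot: [0.592, 0.384, 0.594, -0.386]
contact_force: [0.4, -0.4, -1.6]
gripper_width: 1.001
```

Run:
```python
from h import *; from inside import meas
st(); f=cam('wrist'); save(f,'w7.png'); meas(f,'w')
```

```text
t 12.32 tcp [0.574  0.2346 0.26  ] q [ 0.5923  0.384   0.594  -0.3858] F [ 0.4 -0.4 -1.6] w 1.001
[ 0.268  0.028  1.59   0.     1.527 -0.152]
tool axes cols [[-0.003, 0.913, 0.407], [-0.001, 0.407, -0.913], [-1.0, -0.003, -0.001]]
w beaker rim [576.8 235.1] 28.0 487
w tin? [261. 252.] [592.8 143.7] [90.9 53.4] 13.1
w tin? [371. 257.] [724.  192.4] [40.3 21. ] 56.5
w jar [768.7 318.3  63.6] 194
```

View pics/w7.png

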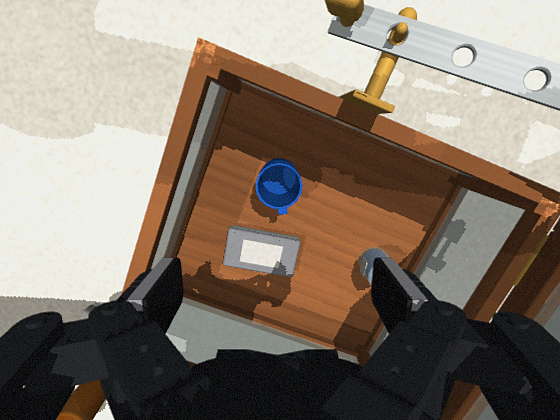

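Beaker rim centre (278,184), spout at (283,210), tin at (261,252); jaws are square to the spout.

Call:
{"api": "play_rows", "payload": {
  "plan": [
    [50, 3, -2, 0, -1],
    [100, 3, -2, 0, -1],
    [150, 3, -2, 0, -1],
    [190, 3, -2, 0, -1],
    [217, 3, -2, 0, -1],
    [217, 3, -2, 0, -1],
    [217, 3, -2, 0, -1]
  ]
}}

```text
time: 13.25
tool_pos: [0.5775, 0.238, 0.0464]
tool_rot: [0.594, 0.385, 0.593, -0.384]
contact_force: [1.2, -0.7, 0.3]
gripper_width: 1.001
```

Call:
{"api": "play_rows", "payload": {
  "plan": [
    [0, 0, 0, 0, 1],
    [0, 0, 0, 0, 1],
    [0, 0, 0, 0, 1],
    [0, 0, 0, 0, 1],
    [0, 0, 0, 0, 1],
    [-10, 0, 0, 0, 1]
  ]
}}

```text
time: 14.0
tool_pos: [0.5763, 0.2376, 0.0551]
tool_rot: [0.593, 0.384, 0.594, -0.385]
contact_force: [0.3, 0.2, -1.3]
gripper_width: 0.562
```

Call:
{"api": "play_rows", "payload": {
  "plan": [
    [-50, 0, 0, 0, 1],
    [-100, 0, 0, 0, 1],
    [-150, 0, 0, 0, 1],
    [-190, 0, 0, 0, 1],
    [-190, -17, 40, -0.1, 1],
    [-190, -40, 92, -0.25, 1],
    [-190, -64, 146, -0.4, 1],
    [-190, -88, 202, -0.55, 1]
  ]
}}

```text
time: 15.0
tool_pos: [0.5785, 0.0159, 0.2457]
tool_rot: [0.676, 0.207, 0.676, -0.207]
contact_force: [0.8, -0.2, -0.3]
gripper_width: 0.561
```

```bash
cat > to.py <<'E'
from h import *; import sys
p,M=st(); a=[float(x) for x in sys.argv[1:]]
d=(np.array(a[:3])-p)*1000
c=np.degrees(np.arctan2(M[1,1],M[0,1])); print('shift',(M.T@d).round(1),'jaw yaw',c.round(1))
if len(a)>3:
    for k in(0,180): x=(a[3]+k-c+180)%360-180; print('turn rad',round(-np.radians(x),3))
E
python3 to.py .580 -.1865 .25 86
```

```text
t 15.0 tcp [0.5785 0.0159 0.2457] q [ 0.6763  0.2073  0.6758 -0.2071] F [ 0.8 -0.2 -0.3] w 0.561
[-0.101 -0.065  1.707  0.     1.5   -1.077]
tool axes cols [[0.001, 0.56, 0.828], [-0.0, 0.828, -0.56], [-1.0, 0.0, 0.001]]
shift [  -4.3 -166.8  114.6] jaw yaw 55.9
turn rad -0.525
turn rad 2.617
```

Call:
{"api": "play_rows", "payload": {
  "plan": [
    [0, -41, 28, -0.15, 1],
    [0, -82, 56, -0.3, 1],
    [0, -124, 85, -0.45, 1],
    [0, -160, 110, -0.525, 1],
    [0, -167, 115, -0.525, 1],
    [0, -167, 115, -0.525, 1],
    [0, -167, 115, -0.525, 1]
  ]
}}

```text
time: 15.88
tool_pos: [0.5795, -0.184, 0.2453]
tool_rot: [0.707, 0.026, 0.707, -0.026]
contact_force: [0.1, 0.9, -0.5]
gripper_width: 0.558
```

```bash
python3 to.py .580 -.1865 .045 86
python3 - <<'E'
from h import *
f=cam('wrist'); save(f,'w8.png'); np.savez('/tmp/w80.npz',**f)
hsv=cv2.cvtColor(f['img'],cv2.COLOR_RGB2HSV); W=cloud(f); H,S,V=[hsv[...,i].astype(int) for i in range(3)]; z=W[...,2]
def rect(nm,m,h):
    n,l,s,c=cv2.connectedComponentsWithStats(m.astype(np.uint8))
    for i in range(1,n):
        if s[i,4]<400: continue
        pts=np.argwhere(l==i)[:,::-1]; r=cv2.minAreaRect(cv2.convexHull((onplane(f,pts,h)[:,:2]*1000).astype(np.float32)))
        print(nm,c[i].round(),s[i,4],np.round(r[0],1),np.round(r[1],1),round(r[2],1),np.nanmedian(z[l==i]).round(4))
rect('tile',(H<16)&(S>120)&(z<.011)&(z>.002),.006)
rect('red',((H<6)|(H>174))&(S>120)&(z>.013)&(z<.05),.02)
rect('blue',(H>105)&(H<122)&(S>120)&(z>.013)&(z<.04),.02)
E
```

```text
t 15.88 tcp [ 0.5795 -0.184   0.2453] q [ 0.7066  0.0264  0.7066 -0.0261] F [ 0.1  0.9 -0.5] w 0.558
[-0.43   0.005  1.638  0.     1.499 -1.927]
tool axes cols [[-0.0, 0.074, 0.997], [0.001, 0.997, -0.074], [-1.0, 0.001, -0.0]]
shift [200.3  -2.5   0.7] jaw yaw 85.7
turn rad -0.004
turn rad 3.137
tile [274. 173.] 5583 [ 582.1 -186.1] [98.7 99. ] 0.3 0.0068
red [188. 182.] 2202 [ 577.1 -288.5] [51.9 90.3] 86.2 0.0206
blue [105. 195.] 2010 [ 584.8 -389.1] [52.  91.2] 79.3 0.0205
```

View pics/w8.png

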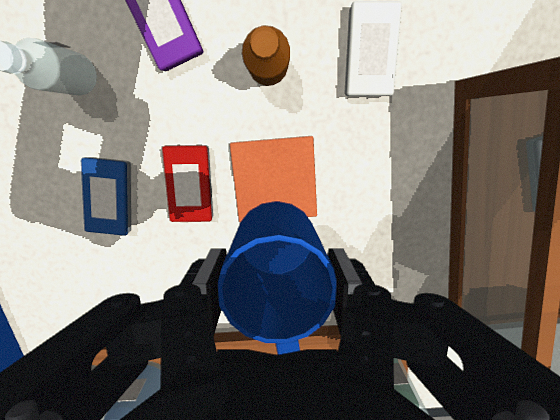

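Call:
{"api": "play_rows", "payload": {
  "plan": [
    [50, -2, 2, 0, 1],
    [100, -2, 2, 0, 1],
    [150, -2, 2, 0, 1],
    [185, -2, 2, 0, 1],
    [200, -2, 2, 0, 1],
    [203, -2, 2, 0, 1],
    [203, -2, 2, 0, 1]
  ]
}}

```text
time: 16.8
tool_pos: [0.5826, -0.1877, 0.0441]
tool_rot: [0.708, 0.026, 0.706, -0.027]
contact_force: [-0.2, 1.0, 0.0]
gripper_width: 0.557
```

Call:
{"api": "play_rows", "payload": {
  "plan": [
    [1, 0, 0, 0, 1],
    [2, 0, 0, 0, 1],
    [3, 0, 0, 0, 1],
    [3, 0, 0, 0, 1]
  ]
}}

```text
time: 17.3
tool_pos: [0.5824, -0.1879, 0.0414]
tool_rot: [0.707, 0.026, 0.706, -0.027]
contact_force: [-2.4, 0.6, 7.2]
gripper_width: 0.561
```

Call:
{"api": "play_rows", "payload": {
  "plan": [
    [-1, 0, 0, 0, 0],
    [-1, 0, 0, 0, -0.5],
    [-1, 0, 0, 0, -0.5],
    [-30, 0, 0, 0, -0.5],
    [-80, 0, 0, 0, -1],
    [-140, 0, 0, 0, -1],
    [-160, 0, 0, 0, -1],
    [-160, 0, 0, 0, -1]
  ]
}}

```text
time: 18.3
tool_pos: [0.5821, -0.1878, 0.2009]
tool_rot: [0.708, 0.026, 0.706, -0.027]
contact_force: [1.0, 0.7, -0.2]
gripper_width: 1.003
```

```bash
cat > tins.py <<'E'
from h import *
def tins(f,only=None,zt=None):
    hsv=cv2.cvtColor(f['img'],cv2.COLOR_RGB2HSV); W=cloud(f); H,S,V=[hsv[...,i].astype(int) for i in range(3)]; z=W[...,2]
    def rect(nm,m,h,mn=400):
        m=cv2.morphologyEx(m.astype(np.uint8),cv2.MORPH_OPEN,np.ones((3,3)))
        n,l,s,c=cv2.connectedComponentsWithStats(m)
        for i in range(1,n):
            if s[i,4]<mn: continue
            pts=np.argwhere(l==i)[:,::-1]; r=cv2.minAreaRect(cv2.convexHull((onplane(f,pts,h)[:,:2]*1000).astype(np.float32)))
            a=r[2] if r[1][0]>r[1][1] else r[2]-90
            print(nm,c[i].round(),s[i,4],np.round(r[0],1),np.round(r[1],1),'long axis',round(a,1),np.nanmedian(z[l==i]).round(4))
    if zt: rect('col',(z>zt-.006)&(z<zt+.006)&(W[...,0]>.5)&(W[...,0]<.69)&(W[...,1]>.06)&(W[...,1]<.3),zt); return
    lo=(z>.013)&(z<.035)
    rect('red',((H<6)|(H>174))&(S>120)&lo,.02); rect('blue',(H>105)&(H<122)&(S>120)&lo,.02)
    rect('white',(S<60)&(V>110)&(z>.014)&(z<.03),.02)
    m=(H>105)&(H<122)&(S>120)&(z>.055)&(z<.078)
    if m.sum()>30: print('beaker rim',cv2.minEnclosingCircle((W[m][:,:2]*1000).astype(np.float32)),np.nanmedian(W[m][:,2]))
if __name__=='__main__':
    import sys
    st(); f=cam('wrist'); save(f,sys.argv[1]); tins(f,zt=float(sys.argv[2]) if len(sys.argv)>2 else None)
E
python3 tins.py w9.png
```

```text
t 18.3 tcp [ 0.5821 -0.1878  0.2009] q [ 0.7077  0.0262  0.7055 -0.0271] F [ 1.   0.7 -0.2] w 1.003
[-0.434  0.039  1.678 -0.     1.421 -1.929]
tool axes cols [[0.003, 0.075, 0.997], [-0.001, 0.997, -0.075], [-1.0, -0.001, 0.003]]
red [180. 186.] 2749 [ 576.6 -288.4] [51.7 90.6] long axis -3.8 0.0205
blue [ 85. 176.] 1056 [ 566.2 -386.3] [52.2 54. ] long axis -13.1 0.0205
white [154.  13.] 724 [ 411.7 -286.9] [22.6 30.4] long axis -71.3 0.0208
white [391.  43.] 4754 [456.2 -71. ] [50.6 73.2] long axis -4.4 0.0208
white [177. 177.] 584 [ 563.7 -288.9] [29.6 20.9] long axis 85.6 0.021
beaker rim ((585.3067626953125, -187.0835418701172), 27.716365814208984) 0.06810657791295271
```

Call:
{"api": "play_rows", "payload": {
  "plan": [
    [0, -50, -10, 0, -0.65],
    [20, -100, 3, 0, -0.65],
    [80, -100, 2, 0, -0.65],
    [140, -100, 2, 0, -0.65],
    [170, -100, 2, 0, -0.65],
    [170, -100, 2, 0, -0.65],
    [170, -100, 2, 0, -0.65]
  ]
}}

```text
time: 19.23
tool_pos: [0.5758, -0.2873, 0.0293]
tool_rot: [0.707, 0.027, 0.707, -0.027]
contact_force: [0.7, -0.4, 0.8]
gripper_width: 0.826
```

```bash
python3 to.py .5768 -.2885 .004 86.2
```

```text
t 19.23 tcp [ 0.5758 -0.2873  0.0293] q [ 0.7065  0.0267  0.7067 -0.0265] F [ 0.7 -0.4  0.8] w 0.826
[-0.578  0.291  1.703  0.     1.148 -2.074]
tool axes cols [[-0.0, 0.075, 0.997], [0.0, 0.997, -0.075], [-1.0, 0.0, -0.0]]
shift [25.3 -1.2  1.1] jaw yaw 85.7
turn rad -0.009
turn rad 3.133
```

Call:
{"api": "play_rows", "payload": {
  "plan": [
    [15, -1, 1, -0.009, -0.65],
    [25, -1, 1, -0.009, -0.65],
    [25, -1, 1, -0.009, -0.65],
    [25, -1, 1, -0.009, 0.4],
    [25, -1, 1, -0.009, 0.8],
    [25, -1, 1, -0.009, 1],
    [25, -1, 1, -0.009, 1],
    [25, -1, 1, -0.009, 1]
  ]
}}

```text
time: 20.23
tool_pos: [0.5773, -0.2887, 0.0051]
tool_rot: [0.707, 0.023, 0.706, -0.024]
contact_force: [-0.2, 0.2, 4.3]
gripper_width: 0.593
```

Call:
{"api": "play_rows", "payload": {
  "plan": [
    [0, 0, 0, 0, 1],
    [0, 0, 0, 0, 1],
    [-50, 0, 0, 0, 1],
    [-100, 0, 0, 0, 1],
    [-150, 0, 0, 0, 1],
    [-210, 0, 0, 0, 1],
    [-250, 0, 0, 0, 1],
    [-250, 0, 0, 0, 1]
  ]
}}

```text
time: 21.22
tool_pos: [0.5781, -0.2892, 0.2585]
tool_rot: [0.709, 0.022, 0.705, -0.025]
contact_force: [-0.3, 0.2, -0.9]
gripper_width: 0.591
```

```bash
python3 to.py .5925 .1435 .25 103
```

```text
t 21.23 tcp [ 0.5781 -0.2892  0.2585] q [ 0.7088  0.0221  0.7046 -0.0247] F [-0.3  0.2 -0.9] w 0.591
[-0.579  0.084  1.535 -0.     1.516 -2.083]
tool axes cols [[0.006, 0.066, 0.998], [-0.004, 0.998, -0.066], [-1.0, -0.003, 0.006]]
shift [  6.9 432.8 -14.3] jaw yaw 86.2
turn rad -0.293
turn rad 2.848
```

Call:
{"api": "play_rows", "payload": {
  "plan": [
    [0, 54, -2, -0.05, 1],
    [0, 108, -4, -0.1, 1],
    [0, 162, -6, -0.15, 1],
    [0, 216, -8, -0.2, 1],
    [0, 270, -10, -0.25, 1],
    [0, 324, -12, -0.293, 1],
    [0, 378, -14, -0.293, 1],
    [0, 433, -14, -0.293, 1]
  ]
}}

```text
time: 22.22
tool_pos: [0.5899, 0.1462, 0.2508]
tool_rot: [0.701, -0.08, 0.704, 0.08]
contact_force: [1.0, 0.5, -0.2]
gripper_width: 0.591
```

Call:
{"api": "play_rows", "payload": {
  "plan": [
    [0, 0, 0, 0, 1],
    [0, 0, 0, 0, 1],
    [0, 0, 0, 0, 1]
  ]
}}

```text
time: 22.6
tool_pos: [0.5911, 0.1433, 0.2531]
tool_rot: [0.702, -0.079, 0.703, 0.079]
contact_force: [0.1, 0.2, -1.4]
gripper_width: 0.585
```

```bash
python3 to.py .593 .144 .041 103
python3 - <<'E'
from h import *; from inside import meas
f=cam('wrist'); save(f,'w10.png'); meas(f,'w')
E
```

```text
t 22.6 tcp [0.5911 0.1433 0.2531] q [ 0.702  -0.0795  0.7033  0.0793] F [ 0.1  0.2 -1.4] w 0.585
[ 0.116  0.003  1.628 -0.     1.513 -1.68 ]
tool axes cols [[-0.002, -0.223, 0.975], [-0.001, 0.975, 0.223], [-1.0, -0.0, -0.002]]
shift [212.1   0.3   2.4] jaw yaw 102.9
turn rad -0.002
turn rad 3.14
w tin? [274. 157.] [564.9 135.1] [31.7 50.8] 12.8
```

View pics/w10.png

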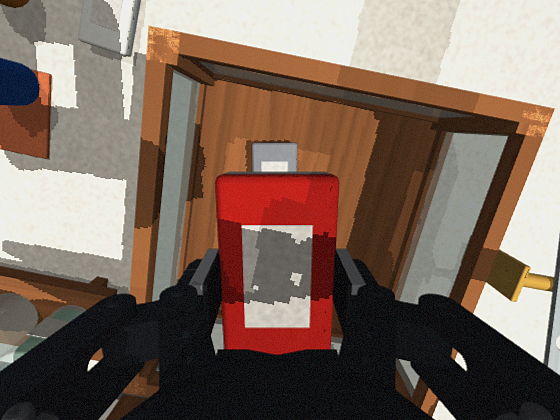

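Held red tin is aligned with the grey tin's visible end (274,157).

Call:
{"api": "play_rows", "payload": {
  "plan": [
    [50, 0, 2, 0, 1],
    [100, 0, 2, 0, 1],
    [150, 0, 2, 0, 1],
    [185, 0, 2, 0, 1],
    [205, 0, 2, 0, 1],
    [210, 0, 2, 0, 1],
    [210, 0, 2, 0, 1]
  ]
}}

```text
time: 23.52
tool_pos: [0.5944, 0.1449, 0.0456]
tool_rot: [0.703, -0.08, 0.702, 0.08]
contact_force: [-0.5, 1.2, -0.2]
gripper_width: 0.591
```

Call:
{"api": "play_rows", "payload": {
  "plan": [
    [2, 0, 0, 0, 1],
    [4, 0, 0, 0, 1],
    [4, 0, 0, 0, 1],
    [4, 0, 0, 0, 1]
  ]
}}

```text
time: 24.02
tool_pos: [0.5934, 0.1451, 0.0405]
tool_rot: [0.703, -0.08, 0.702, 0.08]
contact_force: [0.7, 0.0, -0.4]
gripper_width: 0.588
```

Call:
{"api": "play_rows", "payload": {
  "plan": [
    [2, -1, 0, 0, 1],
    [3, -1, 0, 0, 1],
    [3, -1, 0, 0, 1]
  ]
}}

```text
time: 24.4
tool_pos: [0.5936, 0.144, 0.0372]
tool_rot: [0.703, -0.08, 0.703, 0.08]
contact_force: [-0.1, -0.1, -1.9]
gripper_width: 0.589
```

Call:
{"api": "play_rows", "payload": {
  "plan": [
    [1, 0, 0, 0, 1],
    [2, 0, 0, 0, 1],
    [2, 0, 0, 0, 1]
  ]
}}

```text
time: 24.78
tool_pos: [0.5937, 0.144, 0.0371]
tool_rot: [0.702, -0.08, 0.703, 0.08]
contact_force: [-6.0, -0.8, 9.2]
gripper_width: 0.586
```

Contact. Release, rise and look from above.

Call:
{"api": "play_rows", "payload": {
  "plan": [
    [-1, 0, 0, 0, -0.2],
    [-1, 0, 0, 0, -0.5],
    [-1, 0, 0, 0, -0.5],
    [-40, 0, 0, 0, -0.5],
    [-90, 0, 0, 0, -0.5],
    [-140, 0, 0, 0, -0.5],
    [-190, 0, 0, 0, -0.5],
    [-190, 0, 0, 0, -0.5]
  ]
}}

```text
time: 25.78
tool_pos: [0.5966, 0.1445, 0.2318]
tool_rot: [0.706, -0.08, 0.699, 0.08]
contact_force: [-0.1, -0.3, -0.3]
gripper_width: 0.751
```

```bash
python3 tins.py w11.png .052; python3 to.py .584 -.389 .23 80
python3 - <<'E'
from h import *
f=cam('wrist');W=cloud(f)
# grey tin front part lower
hsv=cv2.cvtColor(f['img'],cv2.COLOR_RGB2HSV)
m=(W[...,2]>.024)&(W[...,2]<.04)&(hsv[...,1]<80)&(W[...,0]>.52)&(W[...,0]<.66)&(W[...,1]>.09)&(W[...,1]<.2); print('grey visible px',m.sum())
E
```

```text
t 25.77 tcp [0.5966 0.1445 0.2318] q [ 0.7064 -0.08    0.6987  0.08  ] F [-0.1 -0.3 -0.3] w 0.751
[ 0.116  0.019  1.647  0.     1.465 -1.681]
tool axes cols [[0.011, -0.225, 0.974], [0.001, 0.974, 0.225], [-1.0, -0.001, 0.011]]
col [277. 182.] 4313 [594.1 144.9] [90.4 51.6] long axis 12.9 0.0527
t 25.82 tcp [0.595  0.1443 0.2282] q [ 0.7044 -0.08    0.7007  0.08  ] F [0.1 0.2 0.4] w 0.749
[ 0.116  0.021  1.65   0.     1.465 -1.681]
tool axes cols [[0.005, -0.225, 0.974], [0.001, 0.974, 0.225], [-1.0, -0.001, 0.005]]
shift [  -2.2 -517.2 -130.6] jaw yaw 103.0
turn rad 0.401
turn rad -2.74
grey visible px 240
```

Call:
{"api": "play_rows", "payload": {
  "plan": [
    [-15, -57, -15, 0.05, -0.65],
    [-15, -114, -30, 0.1, -0.65],
    [-15, -171, -45, 0.15, -0.65],
    [-15, -228, -60, 0.2, -0.65],
    [-15, -285, -74, 0.25, -0.65],
    [-15, -342, -88, 0.3, -0.65],
    [-15, -400, -102, 0.35, -0.65],
    [-15, -457, -116, 0.401, -0.65]
  ]
}}

```text
time: 26.88
tool_pos: [0.5821, -0.3286, 0.2371]
tool_rot: [0.703, 0.063, 0.706, -0.061]
contact_force: [-0.2, 0.6, 0.5]
gripper_width: 0.822
```

Call:
{"api": "play_rows", "payload": {
  "plan": [
    [0, -52, 10, 0, -0.65],
    [0, -56, 10, 0, -0.65],
    [0, -56, 10, 0, -0.65],
    [0, -56, 10, 0, -0.65]
  ]
}}

```text
time: 27.38
tool_pos: [0.5835, -0.3825, 0.2394]
tool_rot: [0.704, 0.061, 0.705, -0.061]
contact_force: [0.0, 0.2, 0.7]
gripper_width: 0.825
```

```bash
python3 tins.py w12.png; python3 to.py .5848 -.389 .031 79.5
```

```text
t 27.38 tcp [ 0.5835 -0.3825  0.2394] q [ 0.7041  0.0614  0.7049 -0.0606] F [0.  0.2 0.7] w 0.825
[-0.687  0.217  1.419  0.     1.507 -2.085]
tool axes cols [[-0.001, 0.172, 0.985], [0.001, 0.985, -0.172], [-1.0, 0.001, -0.001]]
blue [269. 181.] 2102 [ 585.5 -390.6] [50.7 89.7] long axis -10.0 0.0206
blue [108. 410.] 587 [ 870.2 -678.5] [20.  97.4] long axis -84.4 0.0237
white [545.  24.] 1394 [469.9 -81.1] [32.3 44.8] long axis -4.5 0.0208
white [268. 184.] 1106 [ 585.5 -391.3] [29.6 49.6] long axis -10.0 0.021
beaker rim ((554.7891845703125, -170.7598419189453), 27.82990264892578) 0.06588904322933833
t 27.43 tcp [ 0.5837 -0.3825  0.2399] q [ 0.7043  0.0612  0.7047 -0.0607] F [0.8 0.2 0.3] w 0.819
[-0.687  0.217  1.419  0.     1.507 -2.085]
tool axes cols [[-0.001, 0.172, 0.985], [0.001, 0.985, -0.172], [-1.0, 0.001, -0.001]]
shift [208.9  -6.3   2.4] jaw yaw 80.1
turn rad 0.011
turn rad -3.131
```

Blue tin at (269,181). The beaker was knocked aside to about (555,-171) mm; I will re-centre it after the tins.

Call:
{"api": "play_rows", "payload": {
  "plan": [
    [50, -8, 3, 0, -0.65],
    [100, -8, 3, 0, -0.65],
    [150, -8, 3, 0, -0.65],
    [190, -8, 3, 0, -0.65],
    [220, -8, 3, 0, -0.65],
    [233, -8, 3, 0, -0.65],
    [234, -8, 3, 0, -0.65],
    [234, -8, 3, 0, -0.65]
  ]
}}

```text
time: 28.42
tool_pos: [0.5861, -0.3931, 0.0083]
tool_rot: [0.705, 0.061, 0.704, -0.062]
contact_force: [0.1, -0.9, 0.3]
gripper_width: 0.823
```

Call:
{"api": "play_rows", "payload": {
  "plan": [
    [0, 0, 0, 0, 0.4],
    [0, 0, 0, 0, 1],
    [0, 0, 0, 0, 1],
    [0, 0, 0, 0, 1],
    [0, 0, 0, 0, 1]
  ]
}}

```text
time: 29.05
tool_pos: [0.5863, -0.3937, 0.0088]
tool_rot: [0.706, 0.061, 0.703, -0.062]
contact_force: [-0.6, 0.3, 6.5]
gripper_width: 0.591
```

Call:
{"api": "play_rows", "payload": {
  "plan": [
    [-50, 0, 0, 0, 1],
    [-100, 0, 0, 0, 1],
    [-150, 0, 0, 0, 1],
    [-200, 0, 0, 0, 1],
    [-250, 0, 0, 0, 1],
    [-250, 0, 0, 0, 1]
  ]
}}

```text
time: 29.8
tool_pos: [0.5869, -0.3942, 0.2635]
tool_rot: [0.708, 0.059, 0.701, -0.064]
contact_force: [0.3, 0.4, -0.1]
gripper_width: 0.585
```

```bash
python3 to.py .5935 .1445 .25 103
```

```text
t 29.8 tcp [ 0.5869 -0.3942  0.2635] q [ 0.7077  0.0593  0.7012 -0.0638] F [ 0.3  0.4 -0.1] w 0.585
[-0.697  0.219  1.377  0.     1.534 -2.093]
tool axes cols [[0.009, 0.174, 0.985], [-0.007, 0.985, -0.173], [-1.0, -0.006, 0.01]]
shift [  9.6 531.8 -87.1] jaw yaw 80.0
turn rad -0.401
turn rad 2.74
```

Call:
{"api": "play_rows", "payload": {
  "plan": [
    [0, 58, -9, -0.05, 1],
    [0, 116, -19, -0.1, 1],
    [0, 174, -28, -0.15, 1],
    [0, 232, -38, -0.2, 1],
    [0, 290, -47, -0.25, 1],
    [0, 348, -57, -0.3, 1],
    [0, 406, -66, -0.35, 1],
    [0, 464, -76, -0.401, 1]
  ]
}}

```text
time: 30.8
tool_pos: [0.5896, 0.0793, 0.2543]
tool_rot: [0.702, -0.08, 0.703, 0.081]
contact_force: [0.6, -0.5, -0.8]
gripper_width: 0.589
```

```bash
python3 to.py .5935 .1445 .25 103
```

```text
t 30.8 tcp [0.5896 0.0793 0.2543] q [ 0.7017 -0.0804  0.7034  0.0806] F [ 0.6 -0.5 -0.8] w 0.589
[ 0.009 -0.029  1.657 -0.     1.516 -1.79 ]
tool axes cols [[-0.002, -0.226, 0.974], [-0.0, 0.974, 0.226], [-1.0, 0.0, -0.002]]
shift [ 4.3 62.6 18.6] jaw yaw 103.1
turn rad 0.001
turn rad -3.14
```

Call:
{"api": "play_rows", "payload": {
  "plan": [
    [0, 55, 16, 0, 1],
    [0, 63, 18, 0, 1],
    [50, 63, 18, 0, 1],
    [100, 63, 18, 0, 1],
    [150, 63, 18, 0, 1],
    [178, 63, 18, 0, 1],
    [178, 63, 18, 0, 1],
    [178, 63, 18, 0, 1]
  ]
}}

```text
time: 31.8
tool_pos: [0.5948, 0.1425, 0.0794]
tool_rot: [0.703, -0.08, 0.702, 0.08]
contact_force: [-0.4, 0.1, 0.2]
gripper_width: 0.589
```

```bash
python3 to.py .5937 .1445 .062 103
```

```text
t 31.8 tcp [0.5948 0.1425 0.0794] q [ 0.7031 -0.0798  0.7021  0.0797] F [-0.4  0.1  0.2] w 0.589
[ 0.114  0.158  1.765 -0.     1.217 -1.683]
tool axes cols [[0.002, -0.224, 0.975], [-0.0, 0.975, 0.224], [-1.0, -0.0, 0.001]]
shift [17.4  2.2 -0.6] jaw yaw 102.9
turn rad -0.001
turn rad 3.141
```

Call:
{"api": "play_rows", "payload": {
  "plan": [
    [8, 2, -1, 0, 1],
    [14, 2, -1, 0, 1],
    [16, 2, -1, 0, 1],
    [16, 2, -1, 0, 1]
  ]
}}

```text
time: 32.3
tool_pos: [0.5925, 0.1447, 0.0622]
tool_rot: [0.702, -0.08, 0.703, 0.08]
contact_force: [0.2, -0.2, -0.7]
gripper_width: 0.591
```

Call:
{"api": "play_rows", "payload": {
  "plan": [
    [2, 0, 0, 0, 1],
    [4, 0, 0, 0, 1],
    [4, 0, 0, 0, 1]
  ]
}}

```text
time: 32.67
tool_pos: [0.593, 0.1448, 0.0607]
tool_rot: [0.703, -0.08, 0.703, 0.08]
contact_force: [-6.6, -0.8, 11.0]
gripper_width: 0.582
```

Call:
{"api": "play_rows", "payload": {
  "plan": [
    [-2, 0, 0, 0, -0.2],
    [-2, 0, 0, 0, -0.5],
    [-2, 0, 0, 0, -0.5],
    [-40, 0, 0, 0, -0.5],
    [-90, 0, 0, 0, -0.5],
    [-140, 0, 0, 0, -0.5],
    [-180, 0, 0, 0, -0.5],
    [-180, 0, 0, 0, -0.5]
  ]
}}

```text
time: 33.67
tool_pos: [0.5949, 0.145, 0.2435]
tool_rot: [0.706, -0.08, 0.699, 0.08]
contact_force: [0.4, 0.8, 0.1]
gripper_width: 0.752
```

```bash
python3 tins.py w13.png .072; python3 to.py .446 -.0705 .24 85.5
```

```text
t 33.67 tcp [0.5949 0.145  0.2435] q [ 0.7057 -0.08    0.6994  0.08  ] F [0.4 0.8 0.1] w 0.752
[ 0.118  0.01   1.636  0.     1.487 -1.68 ]
tool axes cols [[0.009, -0.225, 0.974], [0.001, 0.974, 0.225], [-1.0, -0.001, 0.009]]
col [277. 182.] 4529 [591.6 145.2] [90.6 51.6] long axis 12.6 0.0728
t 33.73 tcp [0.5936 0.1448 0.2405] q [ 0.704  -0.08    0.7011  0.08  ] F [-0.1  0.  -0.7] w 0.753
[ 0.118  0.012  1.639  0.     1.486 -1.68 ]
tool axes cols [[0.004, -0.225, 0.974], [0.0, 0.974, 0.225], [-1.0, -0.0, 0.004]]
shift [  -0.2 -176.7 -192.2] jaw yaw 103.0
turn rad 0.305
turn rad -2.836
```

Call:
{"api": "play_rows", "payload": {
  "plan": [
    [0, -35, -38, 0.06, -0.65],
    [0, -70, -76, 0.12, -0.65],
    [0, -105, -114, 0.18, -0.65],
    [0, -140, -152, 0.25, -0.65],
    [0, -177, -190, 0.305, -0.65],
    [0, -177, -192, 0.305, -0.65],
    [0, -177, -192, 0.305, -0.65]
  ]
}}

```text
time: 34.6
tool_pos: [0.4448, -0.0707, 0.2369]
tool_rot: [0.706, 0.028, 0.707, -0.027]
contact_force: [0.3, 0.5, -0.1]
gripper_width: 0.826
```

```bash
python3 tins.py w14.png; python3 to.py .446 -.0705 .008 85.5
```

```text
t 34.6 tcp [ 0.4448 -0.0707  0.2369] q [ 0.7059  0.0282  0.7072 -0.0275] F [ 0.3  0.5 -0.1] w 0.826
[-0.323 -0.389  1.993  0.     1.539 -1.815]
tool axes cols [[-0.002, 0.079, 0.997], [0.001, 0.997, -0.079], [-1.0, 0.001, -0.002]]
white [ 75. 154.] 1033 [ 397.6 -292.2] [47.  30.7] long axis 18.8 0.0209
white [276. 182.] 3458 [446.6 -70. ] [51.  91.4] long axis -4.3 0.0208
beaker rim ((590.04736328125, 0.9114303588867188), 173.58482360839844) 0.07238899470275251
t 34.65 tcp [ 0.4452 -0.0703  0.2372] q [ 0.706   0.0277  0.7071 -0.0271] F [ 0.2  0.  -0.3] w 0.83
[-0.322 -0.388  1.992  0.     1.539 -1.816]
tool axes cols [[-0.002, 0.078, 0.997], [0.001, 0.997, -0.078], [-1.0, 0.001, -0.002]]
shift [229.2  -0.3   1.2] jaw yaw 85.6
turn rad 0.001
turn rad -3.141
```

Call:
{"api": "play_rows", "payload": {
  "plan": [
    [50, 0, 2, 0, -0.65],
    [100, 0, 2, 0, -0.65],
    [150, 0, 2, 0, -0.65],
    [190, 0, 2, 0, -0.65],
    [220, 0, 2, 0, -0.65],
    [231, 0, 2, 0, -0.65],
    [231, 0, 2, 0, -0.65],
    [231, 0, 2, 0, -0.65]
  ]
}}

```text
time: 35.65
tool_pos: [0.4486, -0.0712, 0.0087]
tool_rot: [0.707, 0.027, 0.706, -0.028]
contact_force: [0.4, 0.1, -0.3]
gripper_width: 0.826
```

Call:
{"api": "play_rows", "payload": {
  "plan": [
    [0, 0, 0, 0, 0.4],
    [0, 0, 0, 0, 1],
    [0, 0, 0, 0, 1],
    [0, 0, 0, 0, 1],
    [0, 0, 0, 0, 1]
  ]
}}

```text
time: 36.28
tool_pos: [0.4489, -0.0715, 0.0092]
tool_rot: [0.708, 0.027, 0.705, -0.028]
contact_force: [-1.5, 0.7, 6.3]
gripper_width: 0.589
```

Call:
{"api": "play_rows", "payload": {
  "plan": [
    [-50, 0, 0, 0, 1],
    [-100, 0, 0, 0, 1],
    [-150, 0, 0, 0, 1],
    [-200, 0, 0, 0, 1],
    [-250, 0, 0, 0, 1],
    [-250, 0, 0, 0, 1]
  ]
}}

```text
time: 37.02
tool_pos: [0.4494, -0.0718, 0.263]
tool_rot: [0.71, 0.027, 0.703, -0.029]
contact_force: [0.4, 0.8, -1.2]
gripper_width: 0.586
```

```bash
python3 to.py .5935 .1445 .25 103
```

```text
t 37.02 tcp [ 0.4494 -0.0718  0.263 ] q [ 0.7101  0.0267  0.703  -0.0287] F [ 0.4  0.8 -1.2] w 0.586
[-0.322 -0.397  1.956 -0.     1.572 -1.815]
tool axes cols [[0.01, 0.078, 0.997], [-0.003, 0.997, -0.078], [-1.0, -0.003, 0.01]]
shift [ 13.7 227.  126.6] jaw yaw 85.5
turn rad -0.305
turn rad 2.836
```

Call:
{"api": "play_rows", "payload": {
  "plan": [
    [0, 45, 25, -0.06, 1],
    [0, 90, 50, -0.12, 1],
    [0, 135, 75, -0.18, 1],
    [0, 180, 100, -0.25, 1],
    [0, 227, 127, -0.305, 1],
    [0, 227, 127, -0.305, 1],
    [50, 227, 127, -0.305, 1],
    [100, 227, 127, -0.305, 1]
  ]
}}

```text
time: 38.02
tool_pos: [0.5911, 0.1447, 0.1556]
tool_rot: [0.703, -0.08, 0.703, 0.08]
contact_force: [0.2, -0.7, -1.0]
gripper_width: 0.586
```

```bash
python3 to.py .595 .1445 .094 103
```

```text
t 38.02 tcp [0.5911 0.1447 0.1556] q [ 0.7026 -0.0799  0.7026  0.0796] F [ 0.2 -0.7 -1. ] w 0.586
[ 0.118  0.071  1.723 -0.     1.348 -1.679]
tool axes cols [[0.0, -0.224, 0.975], [-0.0, 0.975, 0.224], [-1.0, -0.0, -0.0]]
shift [61.6 -1.1  3.8] jaw yaw 103.0
turn rad -0.001
turn rad 3.141
```

Call:
{"api": "play_rows", "payload": {
  "plan": [
    [35, -1, 3, 0, 1],
    [55, -1, 3, 0, 1],
    [66, -1, 3, 0, 1],
    [66, -1, 3, 0, 1],
    [66, -1, 3, 0, 1]
  ]
}}

```text
time: 38.65
tool_pos: [0.596, 0.1451, 0.0932]
tool_rot: [0.704, -0.08, 0.701, 0.08]
contact_force: [0.3, 0.6, -0.6]
gripper_width: 0.584
```

```bash
python3 to.py .595 .1445 .081 103
```

```text
t 38.65 tcp [0.596  0.1451 0.0932] q [ 0.7036 -0.08    0.7015  0.08  ] F [ 0.3  0.6 -0.6] w 0.584
[ 0.118  0.145  1.754  0.     1.239 -1.68 ]
tool axes cols [[0.003, -0.225, 0.974], [0.0, 0.974, 0.225], [-1.0, -0.0, 0.003]]
shift [12.2 -0.4 -1.1] jaw yaw 103.0
turn rad -0.0
turn rad 3.141
```

Call:
{"api": "play_rows", "payload": {
  "plan": [
    [5, 0, -1, 0, 1],
    [10, 0, -1, 0, 1],
    [12, 0, -1, 0, 1],
    [14, 0, -1, 0, 1],
    [14, 0, -1, 0, 1]
  ]
}}

```text
time: 39.28
tool_pos: [0.5944, 0.1449, 0.0812]
tool_rot: [0.703, -0.08, 0.703, 0.08]
contact_force: [-9.5, -2.1, 16.8]
gripper_width: 0.586
```

Call:
{"api": "play_rows", "payload": {
  "plan": [
    [-2, 0, 0, 0, 1],
    [-2, 0, 0, 0, -0.2],
    [-2, 0, 0, 0, -0.5],
    [-2, 0, 0, 0, -0.5],
    [-40, 0, 0, 0, -0.5],
    [-90, 0, 0, 0, -0.5],
    [-150, 0, 0, 0, -0.5],
    [-150, 0, 0, 0, -0.5]
  ]
}}

```text
time: 40.28
tool_pos: [0.5972, 0.1452, 0.2345]
tool_rot: [0.707, -0.08, 0.698, 0.08]
contact_force: [-0.2, -0.6, -0.9]
gripper_width: 0.75
```

```bash
python3 tins.py w15.png .092
python3 - <<'E'
from h import *
f=cam('top'); save(f,'top15.png'); W=cloud(f); hsv=cv2.cvtColor(f['img'],cv2.COLOR_RGB2HSV)
m=(hsv[...,0]>105)&(hsv[...,0]<122)&(hsv[...,1]>120)&(W[...,2]>.055)&(W[...,2]<.085)&(W[...,1]<-.1)&(W[...,1]>-.3); print(m.sum(),cv2.minEnclosingCircle((W[m][:,:2]*1000).astype(np.float32)))
E
python3 to.py .555 -.171 .24 86
python3 -c "
import cv2
a=cv2.imread('pics/w15.png');b=cv2.imread('pics/top15.png')
cv2.imwrite('pics/c15.png',cv2.hconcat([cv2.resize(a,(400,300)),cv2.resize(b[100:310,80:480],(400,300))]))"
```

```text
t 40.27 tcp [0.5972 0.1452 0.2345] q [ 0.7069 -0.08    0.6982  0.08  ] F [-0.2 -0.6 -0.9] w 0.75
[ 0.117  0.018  1.643  0.     1.468 -1.68 ]
tool axes cols [[0.012, -0.225, 0.974], [0.001, 0.974, 0.225], [-1.0, -0.001, 0.012]]
col [277. 186.] 5430 [592.9 145.3] [91.2 51.6] long axis 13.0 0.0927
82 ((551.5267944335938, -168.9885711669922), 26.84425926208496)
t 40.38 tcp [0.5941 0.1448 0.2277] q [ 0.703  -0.08    0.7021  0.08  ] F [-0.2  0.  -1. ] w 0.752
[ 0.117  0.022  1.65   0.     1.468 -1.68 ]
tool axes cols [[0.001, -0.225, 0.974], [0.0, 0.974, 0.225], [-1.0, -0.0, 0.001]]
shift [ -12.4 -299.  -109. ] jaw yaw 103.0
turn rad 0.297
turn rad -2.845
```

View pics/c15.png

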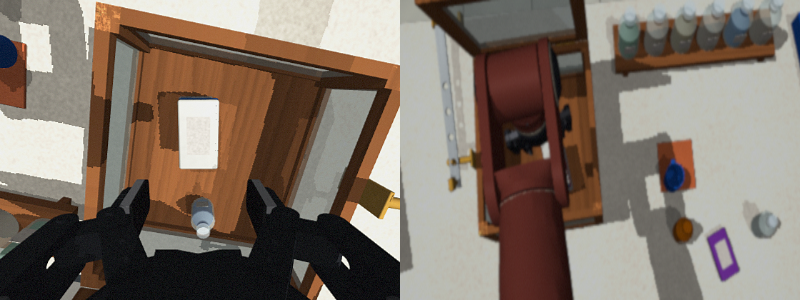

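Column neat at (592.9,145.3); beaker stands off-centre near the tile's edge. Re-grip it.

Call:
{"api": "play_rows", "payload": {
  "plan": [
    [-10, -50, -18, 0.06, -0.6],
    [-10, -100, -36, 0.12, -0.6],
    [-10, -150, -55, 0.18, -0.6],
    [-10, -200, -73, 0.24, -0.6],
    [-10, -250, -91, 0.297, -0.6],
    [-10, -299, -109, 0.297, -0.6],
    [-10, -299, -109, 0.297, -0.6],
    [-10, -299, -109, 0.297, -0.6]
  ]
}}

```text
time: 41.38
tool_pos: [0.554, -0.1704, 0.2351]
tool_rot: [0.706, 0.026, 0.708, -0.024]
contact_force: [-0.4, 0.6, -0.2]
gripper_width: 0.799
```

```bash
python3 to.py .555 -.171 .045 86
python3 - <<'E'
from h import *
f=cam('wrist'); save(f,'w16.png'); W=cloud(f); hsv=cv2.cvtColor(f['img'],cv2.COLOR_RGB2HSV)
m=(hsv[...,0]>100)&(hsv[...,0]<125)&(hsv[...,1]>120)&(W[...,2]>.055)&(W[...,2]<.085); P=W[m]*1000
c,r=cv2.minEnclosingCircle(P[:,:2].astype(np.float32)); print(c,r,np.median(P[:,2]))
d=P[:,:2]-np.median(P[:,:2],0); k=np.argsort(-np.hypot(*(P[:,:2]-c).T))[:40]
d=P[:,:2]-np.array(c)
a=np.degrees(np.arctan2(d[:,1],d[:,0])); rr=np.hypot(*d.T)
print([(b,round(rr[(a>=b)&(a<b+20)].max(),1)) for b in range(-180,180,20) if ((a>=b)&(a<b+20)).any()])
cv2.imwrite('pics/c16.png',cv2.imread('pics/w16.png')[60:340,130:430])
E
```

```text
t 41.38 tcp [ 0.554  -0.1704  0.2351] q [ 0.7055  0.0257  0.7078 -0.0243] F [-0.4  0.6 -0.2] w 0.799
[-4.270e-01 -5.400e-02  1.714e+00  1.000e-03  1.486e+00 -1.927e+00]
tool axes cols [[-0.003, 0.071, 0.998], [0.002, 0.998, -0.071], [-1.0, 0.002, -0.003]]
shift [190.1  -0.8   1.7] jaw yaw 86.0
turn rad -0.001
turn rad 3.141
(554.2727661132812, -169.46005249023438) 27.798458099365234 68.0540954367935
[(-180, np.float64(27.8)), (-160, np.float64(27.4)), (-140, np.float64(26.5)), (-120, np.float64(25.3)), (-100, np.float64(24.3)), (-80, np.float64(23.5)), (-60, np.float64(22.5)), (-40, np.float64(21.5)), (-20, np.float64(27.3)), (0, np.float64(27.8)), (20, np.float64(22.2)), (40, np.float64(22.9)), (60, np.float64(23.3)), (80, np.float64(24.2)), (100, np.float64(25.4)), (120, np.float64(26.8)), (140, np.float64(27.3)), (160, np.float64(27.8))]
```

View pics/c16.png

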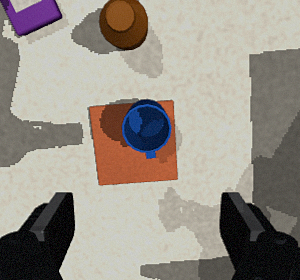

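Call:
{"api": "play_rows", "payload": {
  "plan": [
    [50, 1, -3, 0, -0.6],
    [100, 1, -3, 0, -0.6],
    [150, 1, -3, 0, -0.6],
    [180, 1, -3, 0, -0.6],
    [193, 1, -3, 0, -0.6],
    [193, 1, -3, 0, -0.6],
    [193, 1, -3, 0, -0.6]
  ]
}}

```text
time: 42.3
tool_pos: [0.5533, -0.17, 0.0462]
tool_rot: [0.708, 0.024, 0.706, -0.025]
contact_force: [0.5, -0.2, 0.9]
gripper_width: 0.803
```

Call:
{"api": "play_rows", "payload": {
  "plan": [
    [0, 0, 0, 0, 0],
    [0, 0, 0, 0, 1],
    [0, 0, 0, 0, 1],
    [0, 0, 0, 0, 1],
    [0, 0, 0, 0, 1],
    [-8, 0, 0, 0, 1],
    [-10, 0, 0, 0, 1]
  ]
}}

```text
time: 43.18
tool_pos: [0.5521, -0.17, 0.055]
tool_rot: [0.707, 0.025, 0.706, -0.025]
contact_force: [0.0, -0.2, 0.5]
gripper_width: 0.56
```

```bash
python3 to.py .583 -.187 .053 86
```

```text
t 43.17 tcp [ 0.5521 -0.17    0.055 ] q [ 0.7069  0.0248  0.7064 -0.025 ] F [ 0.  -0.2  0.5] w 0.56
[-0.428  0.115  1.858  0.     1.167 -1.928]
tool axes cols [[0.001, 0.07, 0.998], [-0.0, 0.998, -0.07], [-1.0, -0.0, 0.001]]
shift [  2.  -14.8  32.1] jaw yaw 86.0
turn rad -0.001
turn rad 3.141
```

Call:
{"api": "play_rows", "payload": {
  "plan": [
    [0, -7, 16, 0, 1],
    [0, -15, 31, 0, 1],
    [0, -15, 31, 0, 1],
    [5, -15, 31, 0, 1],
    [9, -15, 31, 0, 1],
    [11, -15, 31, 0, 1],
    [11, -15, 31, 0, 1]
  ]
}}

```text
time: 44.05
tool_pos: [0.5817, -0.1867, 0.0468]
tool_rot: [0.706, 0.025, 0.707, -0.024]
contact_force: [-8.9, 3.2, 19.0]
gripper_width: 0.558
```

Call:
{"api": "play_rows", "payload": {
  "plan": [
    [-2, 0, 0, 0, 1],
    [-2, 0, 0, 0, 0],
    [-2, 0, 0, 0, -0.5],
    [-2, 0, 0, 0, -0.5],
    [-40, 0, 0, 0, -0.5],
    [-90, 0, 0, 0, -0.5],
    [-150, 0, 0, 0, -0.5],
    [-200, 0, 0, 0, -0.5]
  ]
}}

```text
time: 45.05
tool_pos: [0.5817, -0.187, 0.2452]
tool_rot: [0.707, 0.025, 0.706, -0.025]
contact_force: [1.1, -0.3, 1.0]
gripper_width: 0.751
```

```bash
cat > bk.py <<'E'
from h import *
f=cam('wrist'); W=cloud(f); hsv=cv2.cvtColor(f['img'],cv2.COLOR_RGB2HSV)
m=(hsv[...,0]>100)&(hsv[...,0]<125)&(hsv[...,1]>120)&(W[...,2]>.055)&(W[...,2]<.085); P=W[m]*1000
print('beaker',cv2.minEnclosingCircle(P[:,:2].astype(np.float32)),np.median(P[:,2]))
E
python3 bk.py; python3 to.py .58 .08 .29 -87.6
```

```text
beaker ((583.0368041992188, -185.97225952148438), 27.66975975036621) 68.11149593958393
t 45.1 tcp [ 0.5847 -0.1883  0.254 ] q [ 0.7109  0.023   0.7024 -0.0266] F [ 2.6 -0.3  5.5] w 0.749
[-0.433  0.007  1.622  0.     1.5   -1.933]
tool axes cols [[0.012, 0.07, 0.997], [-0.006, 0.998, -0.07], [-1.0, -0.005, 0.012]]
shift [-37.6 267.1 -23.1] jaw yaw 86.0
turn rad 3.029
turn rad -0.112
```

Call:
{"api": "play_rows", "payload": {
  "plan": [
    [-20, 55, -7, 0.18, -0.5],
    [-35, 110, -13, 0.36, 0.2],
    [-35, 165, -20, 0.54, 0.2],
    [-35, 220, -27, 0.72, 0.2],
    [-35, 275, -33, 0.9, 0.2],
    [-35, 330, -40, 1.08, 0.2],
    [-35, 385, -47, 1.26, 0.2],
    [-35, 440, -53, 1.44, 0.2]
  ]
}}

```text
time: 46.1
tool_pos: [0.5592, 0.2573, 0.2774]
tool_rot: [0.513, 0.486, 0.513, -0.486]
contact_force: [1.4, -0.3, 0.4]
gripper_width: 0.399
```

```bash
python3 to.py .556 .3765 .285 -87.6
```

```text
t 46.1 tcp [0.5592 0.2573 0.2774] q [ 0.5133  0.486   0.5135 -0.4865] F [ 1.4 -0.3  0.4] w 0.399
[ 0.311  0.008  1.582 -0.     1.552  0.256]
tool axes cols [[-0.001, 0.999, 0.054], [-0.0, 0.054, -0.999], [-1.0, -0.001, 0.0]]
shift [  -7.7    3.3 -119.2] jaw yaw 3.1
turn rad 1.583
turn rad -1.558
```

Call:
{"api": "play_rows", "payload": {
  "plan": [
    [-5, 2, -40, 0.18, 0.2],
    [-5, 3, -80, 0.36, 0.2],
    [-5, 3, -119, 0.54, 0.2],
    [-5, 3, -119, 0.72, 0.2],
    [-5, 3, -119, 0.9, 0.2],
    [-5, 3, -119, 1.08, 0.2],
    [-5, 3, -119, 1.26, 0.2],
    [-5, 3, -119, 1.44, 0.2]
  ]
}}

```text
time: 47.1
tool_pos: [0.5554, 0.3745, 0.282]
tool_rot: [-0.066, -0.704, -0.065, 0.705]
contact_force: [-0.3, -0.4, -0.6]
gripper_width: 0.401
```

Call:
{"api": "play_rows", "payload": {
  "plan": [
    [0, 0, 0, 0.143, 0.2],
    [0, 0, 0, 0.143, 0.2],
    [0, 0, 0, 0.143, 0.2]
  ]
}}

```text
time: 47.48
tool_pos: [0.5555, 0.3745, 0.2827]
tool_rot: [-0.018, -0.707, -0.018, 0.707]
contact_force: [0.4, 0.6, -0.9]
gripper_width: 0.399
```

```bash
python3 to.py .5555 .3760 .176 -87.6
python3 - <<'E'
from h import *
f=cam('wrist'); W=cloud(f); save(f,'w17.png')
hsv=cv2.cvtColor(f['img'],cv2.COLOR_RGB2HSV)
m=(hsv[...,0]>10)&(hsv[...,0]<28)&(hsv[...,1]>120)&(abs(W[...,0]-.552)<.025)&(abs(W[...,1]-.376)<.02)&(W[...,2]>.175)
p=W[m]*1000; print(m.sum(),p.min(0).round(1),p.max(0).round(1),p.mean(0).round(1))
E
```

```text
t 47.48 tcp [0.5555 0.3745 0.2827] q [-0.0179 -0.7067 -0.0177  0.7071] F [ 0.4  0.6 -0.9] w 0.399
[ 0.482  0.133  1.442 -0.     1.567  2.003]
tool axes cols [[-0.001, 0.05, -0.999], [-0.0, -0.999, -0.05], [-1.0, 0.0, 0.001]]
shift [106.7  -1.5  -0.2] jaw yaw -87.1
turn rad 0.008
turn rad -3.133
714 [543.6 356.  182.4] [577.  395.9 385.2] [561.2 375.8 244.5]
```

Call:
{"api": "play_rows", "payload": {
  "plan": [
    [40, -1.5, 0, 0.008, 0.2],
    [80, -1.5, 0, 0.008, 0.2],
    [100, -1.5, 0, 0.008, 0.2],
    [106, -1.5, 0, 0.008, 0.2],
    [106, -1.5, 0, 0.008, 0.2],
    [106, -1.5, 0, 0.008, 0.2]
  ]
}}

```text
time: 48.28
tool_pos: [0.5565, 0.3766, 0.1796]
tool_rot: [0.014, 0.708, 0.015, -0.706]
contact_force: [0.4, -0.2, 0.4]
gripper_width: 0.401
```

```bash
python3 to.py .5556 .3757 .1755 -87.6; python3 -c "
from h import *
f=cam('wrist'); save(f,'w18.png')"
```

```text
t 48.27 tcp [0.5565 0.3766 0.1796] q [ 0.0137  0.7081  0.0148 -0.7059] F [ 0.4 -0.2  0.4] w 0.401
[0.484 0.193 1.547 0.    1.398 2.015]
tool axes cols [[0.003, 0.04, -0.999], [0.002, -0.999, -0.04], [-1.0, -0.001, -0.003]]
shift [4.1 0.9 1. ] jaw yaw -87.7
turn rad -0.001
turn rad 3.14
```

View pics/w18.png

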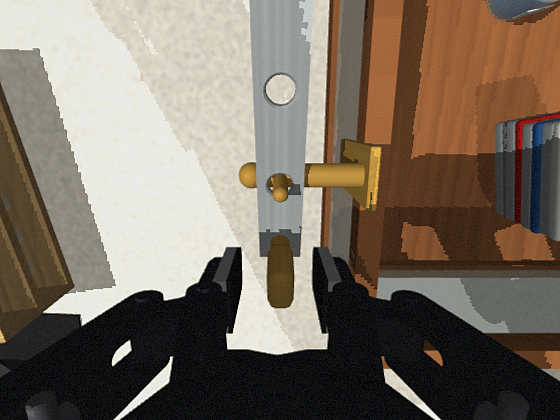

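Knob at (281,285) lies between the fingers, pin still through hole 4; the column shows at right (530,170).

Call:
{"api": "play_rows", "payload": {
  "plan": [
    [3, 1, 0, 0, 0.2],
    [3, 1, 0, 0, 1],
    [3, 1, 0, 0, 1],
    [3, 1, 0, 0, 1],
    [3, 1, 0, 0, 1],
    [3, 1, 0, 0, 1]
  ]
}}

```text
time: 49.08
tool_pos: [0.5555, 0.3751, 0.1744]
tool_rot: [-0.014, -0.707, -0.014, 0.707]
contact_force: [-1.8, -0.1, 1.0]
gripper_width: 0.128
```

Run:
```python
from h import *; import kin; from kin import *
p,M=st()
kin.PIN=PIN
g=p-M[:,0]*.019; xz=np.array([(g[:2]-O)@CX,g[2]])
# true pin ~2 mm further back than fitted; hole 4 now seated about there
for off in(.0,.0025):
    P=PIN+np.array([off,0]); t,e=state(P,.232); n=np.array([e[1],-e[0]]); r=xz-piv(t); a,b=r@e,r@n
    print('off',off,'th',t,'a,b',a,b)
    out=[]
    for h in(.008,.016,.024,.03): out.append(knob(P+A*h,.232,a,b)[:2])
    for th in(1.25,1.1,.9,.7,.5,.35,.2,.1,.03,0.0):
        cl=.032; v=P+A*cl-piv(th); e2=v/np.hypot(*v); out.append((th,bar(th,e2,a,b)))
    v=PIN+A*.024-piv(0); 
    for k in(.024,.018,.012,.006,0.):
        v=P+A*k-piv(0); e2=v/np.hypot(*v); out.append((0,bar(0,e2,a,b)))
    for t,k in out: print(round(t,3),((k-xz)*1000).round(1))
```

```text
t 49.08 tcp [0.5555 0.3751 0.1744] q [-0.0142 -0.7069 -0.0143  0.707 ] F [-1.8 -0.1  1. ] w 0.128
[0.483 0.196 1.553 0.    1.393 2.013]
tool axes cols [[-0.0, 0.04, -0.999], [0.0, -0.999, -0.04], [-1.0, -0.0, 0.0]]
off 0.0 th 1.3967329547671015 a,b 0.2626227716223838 0.02991762339749635
1.402 [-1.2  9.1]
1.404 [-2.4 18.2]
1.402 [-3.6 27.2]
1.399 [-4.5 33.9]
1.25 [-18.7  32.5]
1.1 [-33.2  28.3]
0.9 [-52.8  22.8]
0.7 [-72.3  19. ]
0.5 [-90.8  19.4]
0.35 [-103.2   24.2]
0.2 [-112.9   34.3]
0.1 [-117.    44.3]
0.03 [-118.3   52.6]
0.0 [-118.4   56.5]
0 [-121.6   38.2]
0 [-123.2   23.9]
0 [-124.     9.2]
0 [-124.    -5.8]
0 [-123.1  -21. ]
off 0.0025 th 1.4257225336055943 a,b 0.2651206280410838 0.03056237568093042
1.431 [-1.2  9.2]
1.432 [-2.4 18.4]
1.43 [-3.6 27.4]
1.427 [-4.5 34.2]
1.25 [-21.2  32. ]
1.1 [-35.7  27.6]
0.9 [-55.3  22. ]
0.7 [-74.7  18.2]
0.5 [-93.3  18.7]
0.35 [-105.7   23.8]
0.2 [-115.5   34.5]
0.1 [-119.5   45.1]
0.03 [-120.6   53.9]
0.0 [-120.7   57.9]
0 [-124.    39.1]
0 [-125.7   24.3]
0 [-126.6    9.1]
0 [-126.5   -6.5]
0 [-125.6  -22.2]
```

Call:
{"api": "play_rows", "payload": {
  "plan": [
    [-9, 0, 1, 0, 1],
    [-18, 0, 2, 0, 1],
    [-27, 0, 4, 0, 1],
    [-37, 0, 5, 0, 1],
    [-37, 0, 5, 0, 1],
    [-37, 0, 5, 0, 1]
  ]
}}

```text
time: 49.82
tool_pos: [0.5508, 0.3749, 0.2116]
tool_rot: [0.014, 0.707, 0.014, -0.707]
contact_force: [-2.3, -0.4, -0.6]
gripper_width: 0.127
```

```bash
python3 chk.py .2645 .0305 .232 1.4 w19.png
```

```text
tcp [0.5508 0.3749 0.2115] F [-1.6  0.2 -0.8] th,tilt [1.419 0.172] hole rel pin fwd/axial mm 2.0 32.0
```

Call:
{"api": "play_rows", "payload": {
  "plan": [
    [0, 0, 8, 0, 1],
    [1, 0, 16, 0, 1],
    [3, 0, 24, 0, 1],
    [6, 0, 32, 0, 1],
    [8, 0, 40, 0, 1],
    [10, 0, 48, 0, 1],
    [12, 0, 56, 0, 1],
    [14, 0, 64, 0, 1]
  ]
}}

```text
time: 50.88
tool_pos: [0.4853, 0.3722, 0.1966]
tool_rot: [-0.014, -0.706, -0.014, 0.708]
contact_force: [-4.3, -0.2, -0.2]
gripper_width: 0.122
```

```bash
python3 chk.py .2645 .0305 .189 .75 w20.png
```

```text
tcp [0.4837 0.3722 0.196 ] F [-9.3 -0.6 -0.8] th,tilt [0.727 0.222] hole rel pin fwd/axial mm -22.3 33.8
```

Call:
{"api": "play_rows", "payload": {
  "plan": [
    [0, 0, 6, 0, 1],
    [0, 0, 12, 0, 1],
    [0, 0, 18, 0, 1],
    [0, 0, 23, 0, 1],
    [-2, 0, 28, 0, 1],
    [-5, 0, 33, 0, 1],
    [-8, 0, 37, 0, 1],
    [-12, 0, 41, 0, 1]
  ]
}}

```text
time: 51.92
tool_pos: [0.4437, 0.3705, 0.2084]
tool_rot: [-0.015, -0.705, -0.014, 0.709]
contact_force: [-7.4, 1.0, -2.7]
gripper_width: 0.127
```

```bash
python3 chk.py .2645 .0305 .104 .25 w21.png
```

```text
tcp [0.4425 0.3705 0.2089] F [-13.5  -0.6  -2.1] th,tilt [0.229 0.064] hole rel pin fwd/axial mm 18.3 29.6
```

Call:
{"api": "play_rows", "payload": {
  "plan": [
    [-2, 0, 1, 0, 1],
    [-4, 0, 2, 0, 1],
    [-6, 0, 3, 0, 1],
    [-7, 0, 4, 0, 1],
    [-8, 0, 5, 0, 1],
    [-9, 0, 6, 0, 1],
    [-9, 0, 6, 0, 1]
  ]
}}

```text
time: 52.85
tool_pos: [0.439, 0.3703, 0.2182]
tool_rot: [-0.014, -0.706, -0.014, 0.707]
contact_force: [-5.4, 0.4, -2.7]
gripper_width: 0.126
```

```bash
python3 chk.py .2645 .0305 .104 .05 w22.png
```

```text
tcp [0.439  0.3703 0.2182] F [-6.   0.3 -2.7] th,tilt [0.153 0.006] hole rel pin fwd/axial mm 13.6 30.8
```

Call:
{"api": "play_rows", "payload": {
  "plan": [
    [0, 0, 1, 0, 1],
    [0, 0, 2, 0, 1],
    [0, 0, 3, 0, 1],
    [0, 0, 4, 0, 1],
    [0, 0, 5, 0, 1],
    [0, 0, 5, 0, 1],
    [0, 0, 5, 0, 1]
  ]
}}

```text
time: 53.78
tool_pos: [0.4393, 0.3703, 0.22]
tool_rot: [0.013, 0.711, 0.014, -0.703]
contact_force: [12.4, 1.0, -5.4]
gripper_width: 0.129
```

```bash
python3 chk.py .2645 .0305 .104 .03 w23.png
```

```text
tcp [0.4393 0.3703 0.22  ] F [13.1  1.5 -4.5] th,tilt [ 0.154 -0.001] hole rel pin fwd/axial mm 13.8 31.5
```

View pics/w23.png

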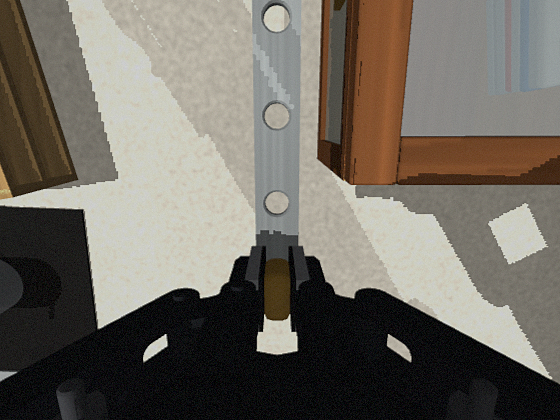

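```bash
cat > lid.py <<'E'
from h import *
from kin import *
for n in('wrist','scene'):
    f=cam(n); W=cloud(f); hsv=cv2.cvtColor(f['img'],cv2.COLOR_RGB2HSV)
    lx=(W[...,:2]-O)@CX; ly=(W[...,:2]-O)@CY
    m=(hsv[...,0]<18)&(hsv[...,1]>90)&(abs(lx)<.158)&(abs(ly)<.148)&(abs(ly)>.115)&(W[...,2]>.14)&(W[...,2]<.4)
    if m.sum()<50: print(n,m.sum()); continue
    c=np.polyfit(lx[m],W[...,2][m],1); print(n,m.sum(),'lid angle',-np.arctan(c[0]).round(3),'z at front',np.polyval(c,-.16).round(4))
save(f,'s24.png')
E
python3 lid.py
```

```text
wrist 8971 lid angle -0.002 z at front 0.1686
scene 1823 lid angle -0.001 z at front 0.1688
```

Lid is shut (angle ~0); the knob's remaining path is an arc about the fixed pivot. Swing the bar down.

Call:
{"api": "play_rows", "payload": {
  "plan": [
    [6, 0, -2, 0, 1],
    [12, 0, -2, 0, 1],
    [18, 0, -1, 0, 1],
    [24, 0, -1, 0, 1],
    [30, 0, -1, 0, 1],
    [30, 0, -1, 0, 1]
  ]
}}

```text
time: 54.68
tool_pos: [0.4355, 0.3702, 0.1876]
tool_rot: [-0.014, -0.707, -0.014, 0.707]
contact_force: [0.6, -0.2, 0.3]
gripper_width: 0.129
```

Call:
{"api": "play_rows", "payload": {
  "plan": [
    [6, 0, 0, 0, 1],
    [12, 0, 0, 0, 1],
    [18, 0, 0, 0, 1],
    [24, 0, -1, 0, 1],
    [24, 0, -1, 0, 1]
  ]
}}

```text
time: 55.3
tool_pos: [0.4355, 0.3702, 0.163]
tool_rot: [-0.014, -0.706, -0.014, 0.708]
contact_force: [-6.3, -1.0, -0.4]
gripper_width: 0.129
```

Call:
{"api": "play_rows", "payload": {
  "plan": [
    [4, 0, 0, 0, 1],
    [8, 0, 0, 0, 1],
    [10, 0, 0, 0, 1],
    [10, 0, 0, 0, 1]
  ]
}}

```text
time: 55.8
tool_pos: [0.4361, 0.3703, 0.1549]
tool_rot: [-0.014, -0.706, -0.014, 0.708]
contact_force: [-5.5, -2.2, 4.4]
gripper_width: 0.128
```

```bash
python3 lid.py; python3 -c "
import cv2;a=cv2.imread('pics/s24.png')[150:300,340:470];cv2.imwrite('pics/c24.png',cv2.resize(a,None,fx=4,fy=4,interpolation=cv2.INTER_CUBIC))"
```

```text
wrist 15211 lid angle -0.002 z at front 0.1686
scene 1814 lid angle -0.001 z at front 0.1686
```

View pics/c24.png

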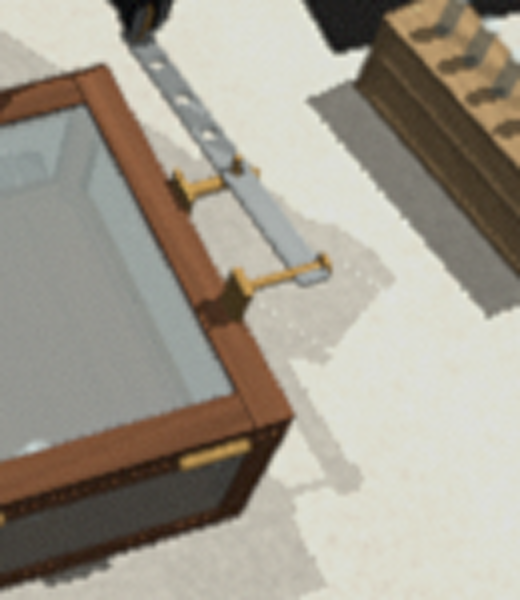

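The pin stands through the first hole (238,165), the other three holes free towards the knob. Release and retreat.

Call:
{"api": "play_rows", "payload": {
  "plan": [
    [0, 0, 0, 0, 0.5],
    [0, 0, 0, 0, 0.2],
    [0, 0, 0, 0, 0.2],
    [-40, 0, 0, 0, 0.2],
    [-90, 0, 0, 0, 0.2],
    [-130, 0, 0, 0, 0.2],
    [-130, 0, 60, 0, 0.2],
    [-130, 0, 60, 0, 0.2]
  ]
}}

```text
time: 56.9
tool_pos: [0.3745, 0.3679, 0.2846]
tool_rot: [0.015, 0.707, 0.015, -0.707]
contact_force: [0.7, 0.7, -0.1]
gripper_width: 0.398
```

```bash
python3 lid.py
python3 - <<'E'
from h import *; from kin import *
st(); f=cam('top'); save(f,'top25.png'); W=cloud(f)
lx=(W[...,:2]-O)@CX; ly=(W[...,:2]-O)@CY; z=W[...,2]
m=(abs(ly-.195)<.007)&(lx>-.16)&(lx<.06)&(z>.1); c=np.polyfit(lx[m],z[m],1)
print('bar tilt deg',np.degrees(np.arctan(c[0])).round(1),'expected ~11.5; bar top at pin',np.polyval(c,PIN[0]).round(4),'seat',PIN[1].round(4))
hsv=cv2.cvtColor(f['img'],cv2.COLOR_RGB2HSV)
m=(hsv[...,0]>105)&(hsv[...,0]<122)&(hsv[...,1]>120)&(z>.055)&(z<.085)&(W[...,1]<-.1)&(W[...,1]>-.3); print('beaker',m.sum(),cv2.minEnclosingCircle((W[m][:,:2]*1000).astype(np.float32)))
E
```

```text
wrist 3563 lid angle -0.046 z at front 0.1668
scene 1806 lid angle 0.0 z at front 0.1689
t 57.0 tcp [0.3766 0.3679 0.2844] q [ 0.0143  0.7073  0.0146 -0.7066] F [-0.8 -0.4  0.5] w 0.4
[ 0.633 -0.212  1.775 -0.     1.578  2.162]
tool axes cols [[0.001, 0.041, -0.999], [0.0, -0.999, -0.041], [-1.0, -0.0, -0.001]]
bar tilt deg 11.4 expected ~11.5; bar top at pin 0.1756 seat 0.1745
beaker 73 ((580.54931640625, -186.42776489257812), 26.90748405456543)
```

```bash
python3 -c "
from plant import manip; print(manip.job_done())"
```

```text
the job is handed in; nothing more can be done
None
```

I handed the job in at about 57 s of the 210 s allowed. It reports no verdict, so what follows is from my own checks.

- **Opening:** I lifted the stay off hole 2, raised the lid with it and set hole 4 over the pin. The lid then stayed open by itself.
- **Beaker:** I stood it on the tile. It was later knocked about 34 mm aside, so I gripped it again and re-centred it. My last top-view reading put its rim at (580.5, −186.4) mm, within about 2 mm of the tile's centre.
- **Tins:** Red, blue and white were the only listed tins on the bench; I left the purple one alone. After each placing, the top tin's centre measured within about 2 mm of the grey tin's, with its direction within 0.5°.
- **Closing:** I lowered the lid slowly on the stay and swung hole 1 over the pin. After I let go:
  - The scene camera measured the lid at 0.00 rad.
  - The bar was tilted 11.4°, against 11.5° expected for hole 1.
  - The bar lay within about 1 mm of its seat height.

**Checks that disagreed or were not made:**
- Near closing, the knob kinematics said the lid was still 0.15 rad open. Both cameras showed it shut, so I went with them. The cause was either the grip slipping or a case-position error of up to 6 mm.
- After I let go, the wrist camera gave −0.046 rad for the lid, from only a partial view.
- I did not look at the column or the small bottle in the case again after shutting the lid. The bottles on the bench last appeared standing in the pictures taken before that.
- The picture limit kept me from viewing the final top view, so only its numbers were checked.

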